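Shim the portion gauge and hold the wedge tight

ROBOT

A 7-joint arm with a two-finger parallel gripper is mounted at the origin on the work surface. World frame = base frame: x ahead of the robot, y to its left, z up, the work surface at z = 0. Lengths are in m, angles in rad, forces in N, time in s.
With the tool pointing down it reaches from about 0.4 to 0.85 m from the base axis. Payload 10.4 kg.
Tool frame: the origin (TCP) lies at the very end of the fingers, on their centre line; the grasp point (between the pads) lies 19 mm behind it; z points along the fingers, y is the direction in which the jaws open and shut (so a half turn about z gives the same grasp; the last joint's range is limited). The gripper opens to 87 mm and grips with 3 to 60 N. Pads are 19 mm wide; open, the fingers measure 117 mm over their backs; the gripper's body (75 mm by 190 mm) begins 51 mm behind the grasp point.
Start: joints at [1.083, 0.332, -0.065, 1.46, 0.022, 1.35, -0.088], TCP at [0.28, -0.559, 0.223] pointing down, gripper open.
Joint ranges: [-2.6, 2.6], [-0.5, 2.12], [-1.47, 1.34], [0.16, 2.42], [-1.27, 4.41], [0.06, 2.06], [-2.6, 2.6]. Speed limits (rad/s): [2.22, 2.22, 2.79, 2.79, 3.14, 3.14, 3.14].

INTERFACE

Orientations are given as a unit quaternion [w, x, y, z].
In Python, from workcell import env, eyes gives the robot as it stands.
- The arm moves only by the tool carry_out, never from a script. Its argument "plan" is a list of rows, each a list of 5 numbers: the shift along the tool's x, y, z in cm, then the turn about the tool's z in rad, then the finger opening in cm, from 0 to 8.7. In form: [[x, y, z, turn, jaw], ...]. A call has 1 to 10 rows; each row is the pose to reach, as a shift and turn from the pose commanded when the call began, along the tool's axes at that moment; what a row does not reach only later rows make up. A row lasts 1/8 s, in which the tool goes at most 62.5 mm and 10.7 degrees, less where a joint would pass 70% of its speed; a pose out of reach is approached as far as the arm can. A call with a gripper value outside its range is refused whole. The fingers move at their own pace and stop on an object; "force" is the grip in N (left out, the last holds). Time passes only in rows, so rows that repeat a pose let the fingers close. It gives the time, the measured TCP pose, the force and the opening at its end, in the units of the state.
- env.read_state(): the state, without advancing time (a new reading comes with each control period).
- eyes.grab_frame(name): name is "scene" or "top"; returns the picture (400x640x3 uint8, red, green, blue); there is no depth.
- eyes.calibration(name): a dict with "mtx" (3x3 intrinsics, pixels), "rvec" (rotation vector, rad) and "tvec" (3), from world to camera coordinates, as OpenCV has them. Camera axes: x right, y down, z forward; pixel columns grow to the right and rows downward; lengths in m; the calibration is good to about 2 mm. A picture is of the moment at which its call begins. calibration takes no time and is no camera call.
- env.finish_job(): hands the job in, once; it reports no verdict.
The state is a dict: "t": time; "joint_pos": joint angles; "joint_velocities": joint speeds; "joint_efforts": joint torques, N m; "tool_pos": TCP position; "tcp_rot": TCP orientation; "wrist_force": force on the tool from outside, world axes, zero at the start; "torque": the same for the moment, N m; "grip_width": opening from 0.0 (shut) to 1.0 (fully open).
Only numpy, scipy, OpenCV 4.12 (cv2) and the standard library are available. Lean on these libraries where they do the work, as an engineer would, in place of code of your own. Each camera call takes 0.05 s, during which the arm holds its last target.

TASK

First turn the lock collar behind the portion gauge's fence until its pointer stands at the raised locked mark. Then fill the gap between the fence and the sloped stop from above with the white spacer plates from the rack, standing upright on the bed side by side on the fence's side (one or both, only as many as go all the way down), slip the wedge in upright between them and the stop, thin end down and slope against slope, and press it down until you feel the whole stack go tight. Finish while still holding the wedge pressed down tight, not letting go, with an unneeded plate well away from the gap and everything else on the bench left alone.

Things in the scene. Friction and masses are not known exactly. Their poses are not given: they have to be found in the camera images.
- gauge: Portion gauge fixed to the bench: bed 120 x 215 x 10 mm with a steel stop. Origin: bench level, below stop_foot. z up; y points across the gap from stop to fence; x along the gap (60 mm long, open at ends and top). The stop fills negative y; its face leans 20 degrees away from the gap, from y = 0 at the bed (10 mm up) to y = -22 mm at its top (70 mm up): the gap widens upward.
- stop_foot (a point): Middle of the foot of the stop's sloped face, on top of the bed (10 mm above the bench); axes as the gauge's.
- fence: Adjustable steel fence on the gauge's bed, axes as the gauge's; it does not yield. Upright wall 60 mm wide, 18 mm thick, 60 mm high, with a foot plate behind. Origin: middle of the foot of its upright inner face, on top of the bed. Its y in the gauge frame is the gap's width at the bed, 16 to 35 mm. The lock collar's post stands 75 mm behind this face (+y).
- collar (a joint): Angle of the lock collar about its upright post, rad, growing counter-clockwise seen from above, 0 to 1.6; stays where left (0.06 N m of friction). Locked mark: 1.1, where the small dark pointer on the collar's rim lines up with the raised dark rib on the fence's foot plate. Starts at 0 to 0.35.
- collar_grip (a point): On the collar's axis, 51 mm above the bench, turning with it. Two upright lugs stand at +-x of this frame: outer faces 46 mm apart, each 20 mm wide, 10 mm thick, from 31 to 62 mm above the bench, free on the outside; the collar below is 48 mm across. A post 18 mm across and 65 mm high stands between them. Pointer at +x; x is parallel to the gauge's x at joint 0.
- plate_a: Spacer plate of white plastic, 42 x 12 x 100 mm (x, y, z), about 60 g, standing on edge in a pocket of the rack. Origin: centre of its underside, which is 5 mm above the bench at the start; z up.
- plate_b: Second spacer plate, the same as plate_a.
- wedge: White plastic wedge, 50 mm wide (x), 110 mm high, 70 g, standing thin end down in the rack. Origin: centre of the thin end (15 mm thick, y +-7.5 mm), 5 mm above the bench at the start; z up. +y face: flat, upright, full height. -y face: slopes outward 20 degrees going up for 55 mm, matching the stop; above 59 mm a plain head 50 x 15 mm, over the origin, flat on top.
- rack: Low fixed aluminium rack 70 x 145 x 20 mm, floor 5 mm thick, three pockets side by side along its y at -45, 0 and +45 mm. The two plates and the wedge stand one in each, in any order, their axes parallel to the rack's. Origin: centre of the underside.
- weight: Brass test weight, 36 mm across, 50 mm high, between rack and gauge. Bystander.
- jar: Lidded glass jar, 64 mm across, 90 mm high. Bystander.
- brush: Brush lying on the bench. Bystander.
- scraper: Spatula-like scraper lying on the bench. Bystander.
- tub: White round tub, 120 mm across, 70 mm high. Bystander.
- tape: Cardboard roll core lying flat, 68 mm across, 30 mm high. Bystander.
- wrench: Steel wrench lying on the bench. Bystander.
There are look-alikes about, which are no part of the job. There is more than one size of the wedge; the job needs the smallest.

How it is judged:
By the outcome, as a careful person would: the job done as asked, in the order asked, and still so for the second after the job is handed in, while the arm keeps its last pose, push and grip.
It also fails if it takes over 72 s, if anything falls off the work surface, if the arm or the gripper's body presses on something with over 40 N, if the wrist force passes 120 N, or if a joint passes its speed limit or range.

## Working session

There is one attempt and no reset: what is moved stays moved. The work goes in short steps, Python scripts to look and compute and a tool call to move; the robot and the scene stay as the last step left them, time stands still between calls to the robot, and variables do not carry over. Pictures are saved under pics/ and viewed, and the job is handed in when it is done.

Besides the shell and the picture viewer there is one more tool, called after ">>>" as name(argument=value, ...) on one line, values as JSON. carry_out: Moves the arm, as the interface text tells. Its arguments: {"type":"object","properties":{"plan":{"type":"array","items":{"type":"array","items":{"type":"number"}}},"force":{"type":"number"}},"required":["plan"]}

```bash
ls; mkdir -p pics
python3 - <<'E'
from workcell import env, eyes
import cv2
s=env.read_state(); print(s)
for n in ("scene","top"):
    f=eyes.grab_frame(n); cv2.imwrite(f"pics/{n}0.png",f[:,:,::-1]); print(n,eyes.calibration(n))
E
```

```text
pics
{'t': 0.0, 'joint_pos': array([ 1.08340198,  0.33288003, -0.06467337,  1.46095358,  0.02158285,
        1.34987236, -0.0885393 ]), 'joint_velocities': array([ 1.50649010e-03,  6.81989348e-05, -1.13306167e-05, -1.44529429e-03,
        1.29031905e-03, -1.80390502e-03, -1.23037925e-03]), 'joint_efforts': array([-1.45789574e-03, -6.23252749e+01,  2.35089840e-02, -3.89893556e+01,
       -6.16411655e-02,  3.98126710e-02,  8.53917436e-05]), 'tool_pos': array([ 0.27996288, -0.5583593 ,  0.22174291]), 'tcp_rot': array([-6.83168646e-04,  9.73122264e-01,  2.30287987e-01, -1.91025971e-04]), 'wrist_force': array([0.34243702, 0.40243208, 1.03432912]), 'torque': array([ 0.03547351,  0.03773153, -0.00696552]), 'grip_width': 1.0005037823313907}
scene {'mtx': array([[437.62802923,   0.        , 319.7893373 ],
       [  0.        , 437.62802923, 196.09454879],
       [  0.        ,   0.        ,   1.        ]]), 'rvec': array([ 2.16237511,  0.94891285, -0.39112555]), 'tvec': array([-0.35000657, -0.22842684,  1.56046407])}
top {'mtx': array([[520.60541297,   0.        , 330.20145706],
       [  0.        , 520.60541297, 190.75472565],
       [  0.        ,   0.        ,   1.        ]]), 'rvec': array([ 2.18938323, -2.12980825,  0.11338013]), 'tvec': array([-0.02770703,  0.55158967,  1.71992222])}
```

View pics/scene0.png

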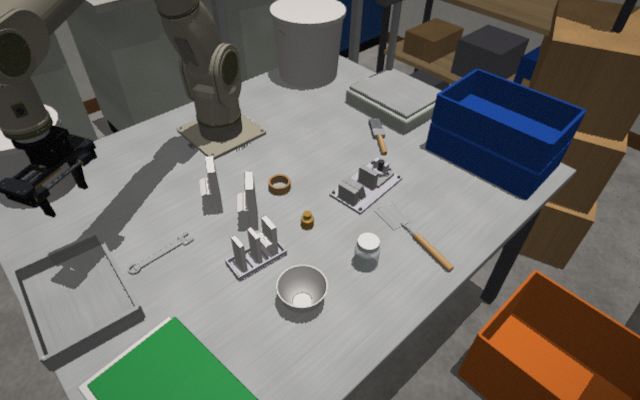

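View pics/top0.png

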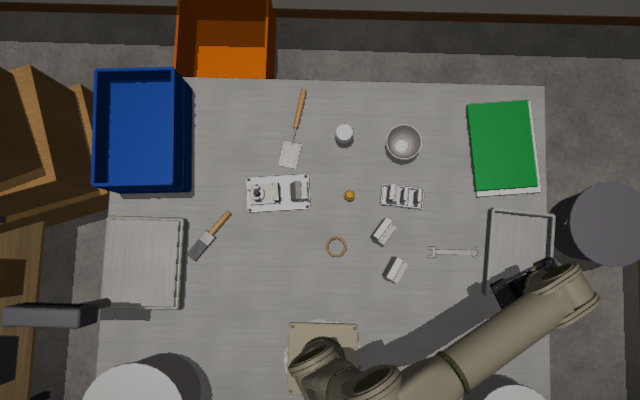

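The gauge is at about (278,193) in the top view and the rack at (402,196). Two look-alike wedges stand outside the rack at (384,232) and (397,270). I'll zoom in.

```bash
cat > h.py <<'E'
import numpy as np, cv2
from workcell import env, eyes
def cal(n):
    c=eyes.calibration(n); return c['mtx'],c['rvec'].astype(float),c['tvec'].astype(float)
def proj(n,P):
    K,r,t=cal(n); return cv2.projectPoints(np.array(P,float).reshape(-1,3),r,t,K,None)[0].reshape(-1,2)
def unproj(n,uv,z):
    K,r,t=cal(n); R=cv2.Rodrigues(r)[0]
    uv=np.array(uv,float).reshape(-1,2); d=np.c_[uv,np.ones(len(uv))]@np.linalg.inv(K).T@R
    c=-R.T@t; return c+d*((z-c[2])/d[:,2])[:,None]
def crop(img,x0,y0,w,h,s,name):
    c=cv2.resize(img[y0:y0+h,x0:x0+w],None,fx=s,fy=s,interpolation=cv2.INTER_CUBIC)
    cv2.imwrite(f"pics/{name}.png",c)
E
python3 - <<'E'
from h import *
t=cv2.imread("pics/top0.png"); s=cv2.imread("pics/scene0.png")
crop(t,240,168,80,50,10,"c1"); crop(t,370,176,64,48,10,"c2"); crop(s,322,145,90,70,8,"c3"); crop(s,215,210,80,70,8,"c4")
E
```

```text
(no output)
```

View pics/c1.png

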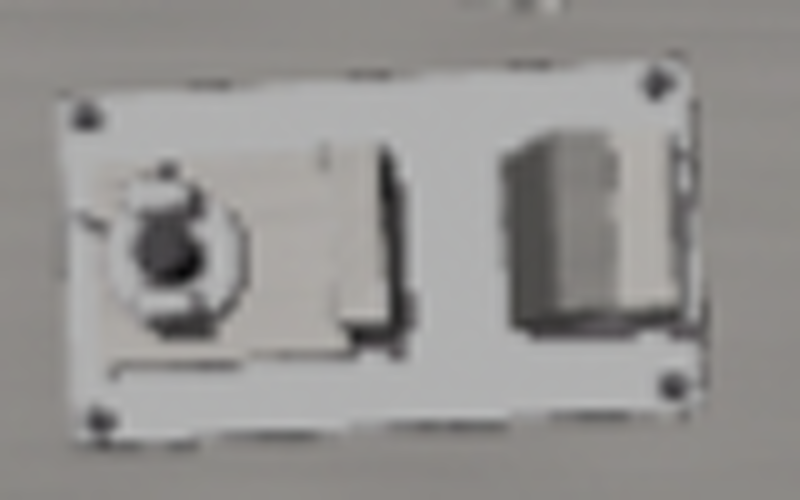

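View pics/c2.png

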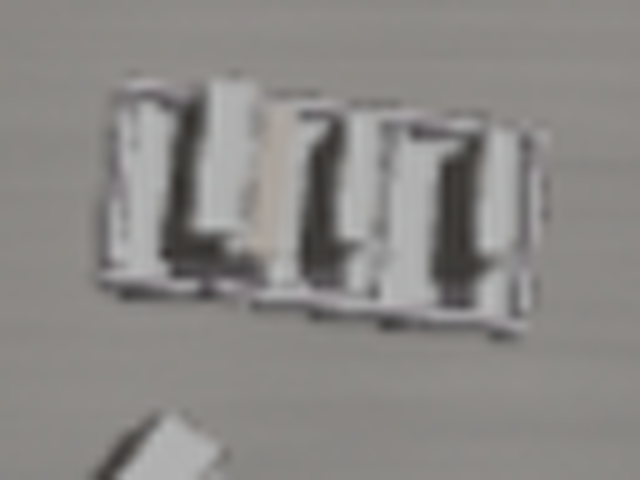

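View pics/c3.png

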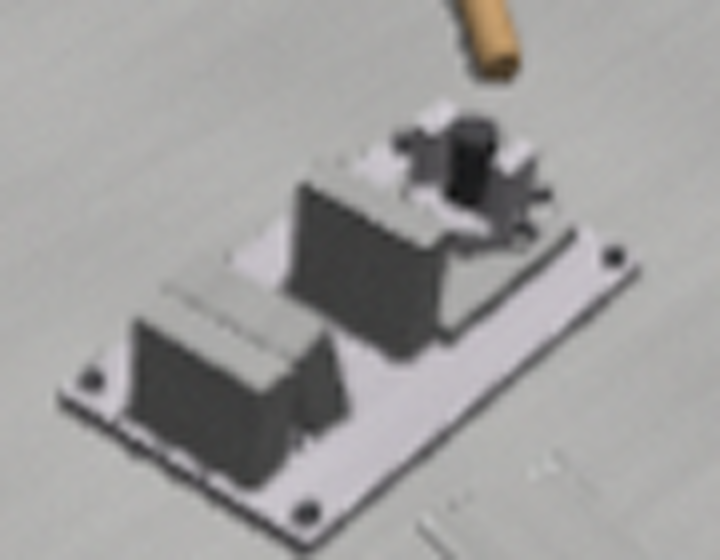

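View pics/c4.png

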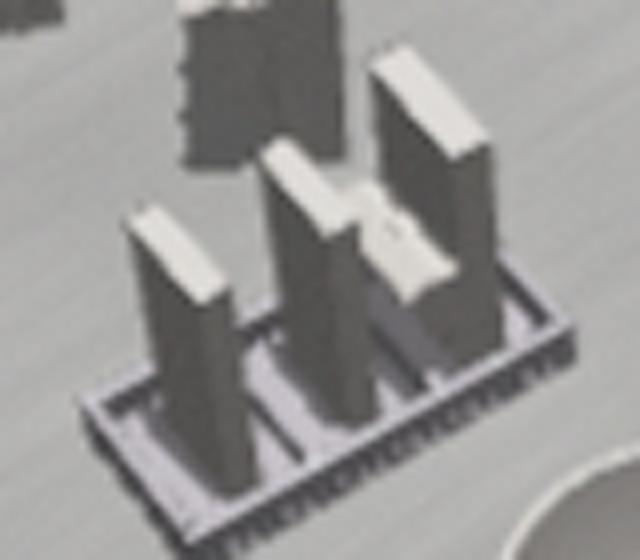

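Run:
```python
from h import *
for n in("top","scene"):
    K,r,t=cal(n); R=cv2.Rodrigues(r)[0]; print(n,"campos",-R.T@t)
def uv(c,x0,y0,s): c=np.array(c,float); return (c+.5)/s-.5+[x0,y0]
b=unproj("top",uv([(62,95),(688,58),(706,412),(75,440)],240,168,10),.010); print("bed",b)
for i in range(4): print(np.linalg.norm(b[i]-b[(i+1)%4]))
b2=unproj("scene",uv([(60,395),(305,548),(640,268)],322,145,8),.010); print(b2)
r=unproj("top",uv([(115,88),(545,128),(522,330),(105,280)],370,176,10),.020); print("rack",r)
for i in range(4): print(np.linalg.norm(r[i]-r[(i+1)%4]))
r2=unproj("scene",uv([(85,402),(190,545),(575,325)],215,210,8),.020); print(r2)
```

```text
top campos [ 0.35559866 -0.02869583  1.77084088]
scene campos [ 1.17486505 -0.63275846  0.91051654]
bed [[0.59377772 0.2775469  0.01      ]
 [0.61232793 0.06404191 0.01      ]
 [0.49127128 0.05397799 0.01      ]
 [0.47587929 0.26767902 0.01      ]]
0.2143093337869412
0.12147425868039192
0.21425461775301496
0.1183106649242781
[[0.49765764 0.05292259 0.01      ]
 [0.61513486 0.06255472 0.01      ]
 [0.59792535 0.27282527 0.01      ]]
rack [[ 0.57990513 -0.18394872  0.02      ]
 [ 0.57021793 -0.32949325  0.02      ]
 [ 0.50149422 -0.32228478  0.02      ]
 [ 0.51454902 -0.18168531  0.02      ]]
0.14586655951592417
0.06910072826831518
0.14120424756444863
0.06539528830627002
[[ 0.50484915 -0.32277799  0.02      ]
 [ 0.57315537 -0.33039639  0.02      ]
 [ 0.58578042 -0.1867434   0.02      ]]
```

Run:
```python
from h import *
t=cv2.imread("pics/top0.png"); s=cv2.imread("pics/scene0.png")
crop(t,282,176,34,30,24,"c5"); crop(t,242,176,34,30,24,"c6"); crop(s,336,152,70,52,11,"c7")
crop(t,376,180,54,34,14,"c8"); crop(s,222,212,66,70,8,"c9")
```

```text
(no output)
```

View pics/c5.png

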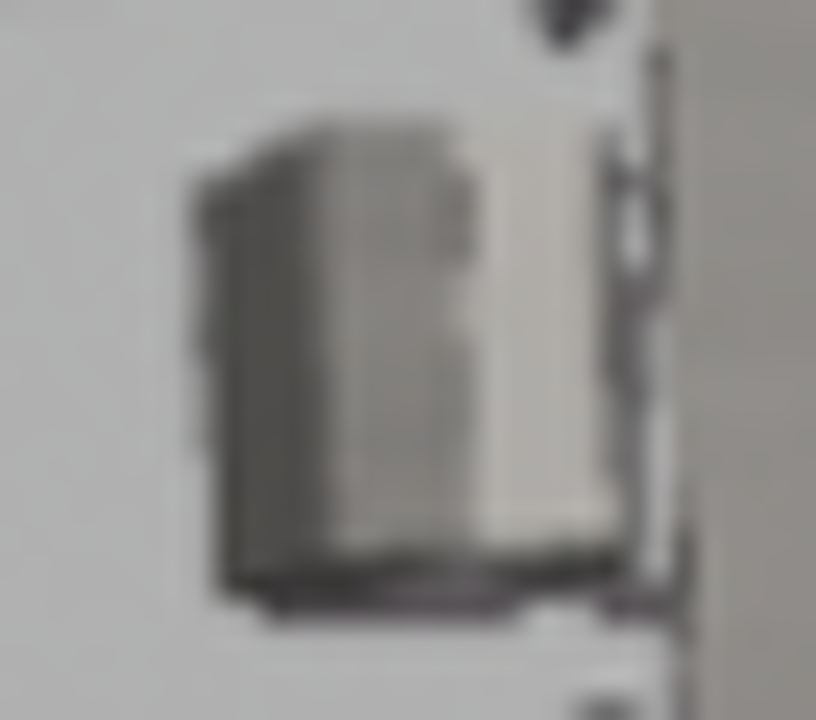

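View pics/c6.png

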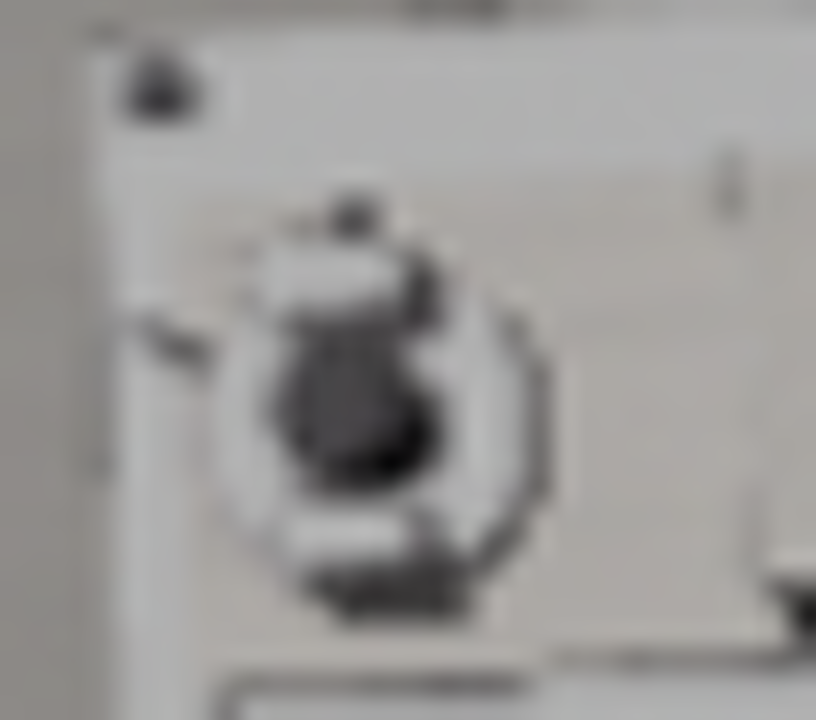

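View pics/c7.png

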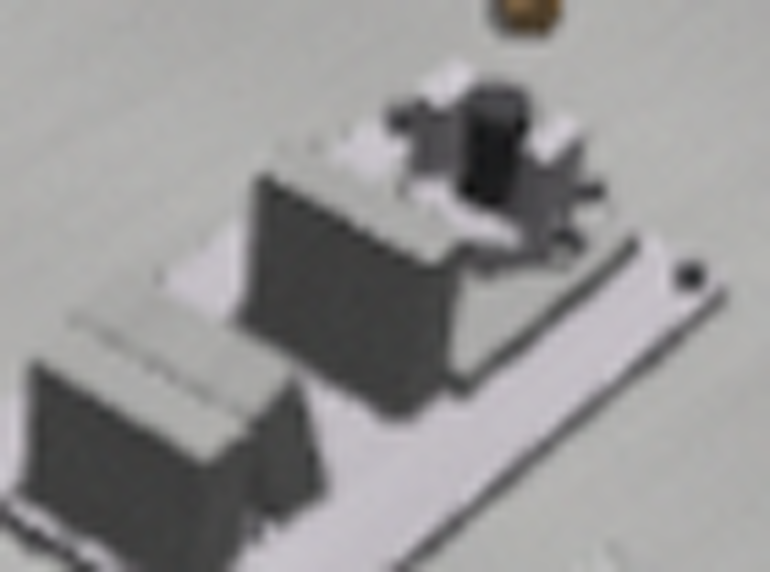

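View pics/c8.png

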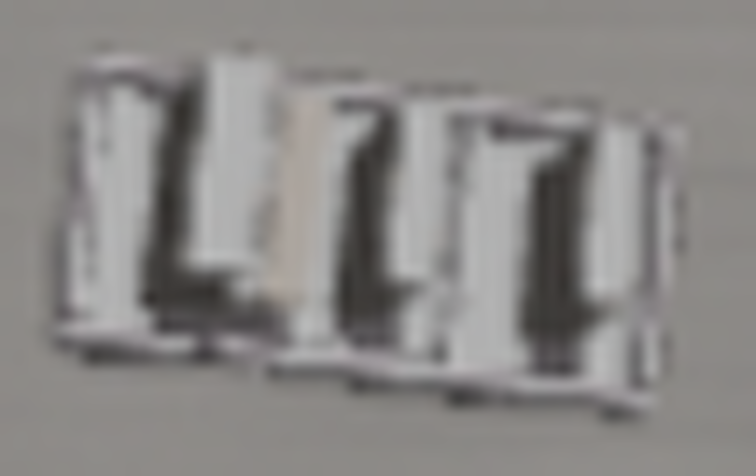

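Run:
```python
from h import *
def uv(c,x0,y0,s): c=np.array(c,float).reshape(-1,2); return (c+.5)/s-.5+[x0,y0]
A=lambda c,z:unproj("top",uv(c,282,176,24),z)
C=lambda c,z:unproj("top",uv(c,240,168,10),z)
D=lambda c,z:unproj("top",uv(c,242,176,24),z)
S=lambda c,z:unproj("scene",uv(c,336,152,11),z)
th=.087; o=np.array([.54,.09])
def g(P):
    d=P[:,:2]-o; return np.round(np.c_[d@[np.cos(th),np.sin(th)],d@[-np.sin(th),np.cos(th)]]*1000,1).tolist()
print("top foot",g(A([(200,170),(225,590)],.01)))
print("top stop topinner",g(A([(315,130),(335,560)],.07)),"back",g(A([(605,130),(620,545)],.07)))
print("top fence topinner",g(C([(380,145),(388,322)],.07)),"outer",g(C([(330,150),(340,322)],.07)),"foot",g(C([(398,170),(408,345)],.01)))
print("scene fence top",g(S([(262,178),(440,265)],.07)),"foot",g(S([(240,322),(403,415)],.01)))
print("scene stop foot",g(S([(325,492)],.01)),"topinner",g(S([(295,382)],.07)), "back", g(S([(35,362),(210,460)],.07)))
print("top bed",g(C([(62,95),(688,58),(706,412),(75,440)],.01)))
print("scene bed",g(unproj("scene",uv([(60,395),(305,548),(640,268)],322,145,8),.010)))
print("post top",g(D([(345,400)],.065)),g(S([(497,103)],.065)), "lugs top", g(D([(335,278),(345,530)],.062)), g(S([(445,82),(555,138)],.062)))
print("disc",g(D([(210,430),(540,430)],.031)),"pointer", g(D([(355,215)],.031)),g(S([(592,190)],.031)),"rib",g(D([(175,345)],.02)))
```

```text
top foot [[41.7, 32.6], [-18.4, 32.1]]
top stop topinner [[38.3, 11.9], [-21.1, 12.3]] back [[35.9, -27.8], [-21.4, -26.8]]
top fence topinner [[38.0, 68.4], [-20.7, 68.6]] outer [[37.3, 85.0], [-19.8, 84.3]] foot [[37.2, 68.7], [-22.9, 68.2]]
scene fence top [[-13.6, 66.3], [44.0, 70.2]] foot [[-20.2, 71.9], [37.4, 72.1]]
scene stop foot [[40.6, 32.7]] topinner [[44.4, 6.7]] back [[-10.3, -33.6], [46.9, -31.8]]
top bed [[69.9, 182.2], [69.8, -32.1], [-51.7, -31.7], [-48.4, 182.6]]
scene bed [[-45.4, -33.3], [72.5, -33.9], [73.6, 177.1]]
post top [[9.2, 141.9]] [[10.8, 142.2]] lugs top [[26.6, 143.0], [-8.4, 143.1]] [[-7.6, 143.1], [29.9, 144.0]]
disc [[10.2, 165.8], [7.4, 119.6]] pointer [[39.3, 144.2]] [[31.8, 165.6]] rib [[23.8, 172.0]]
```

```bash
cat >> h.py <<'E'
def pose():
    s=env.read_state(); q=s['tcp_rot']; w,x,y,z=q
    phi=np.arctan2(2*(x*y+w*z),1-2*(y*y+z*z)); return s['tool_pos'],phi,s
def goto(p,phi_t=None):
    "print shift in tool axes, cm, and turn"
    from scipy.spatial.transform import Rotation as Ro
    t,phi,s=pose(); q=s['tcp_rot']; R=Ro.from_quat([q[1],q[2],q[3],q[0]]).as_matrix()
    d=R.T@(np.array(p)-t)*100
    dt=0 if phi_t is None else -(((phi_t-phi)+np.pi)%(2*np.pi)-np.pi)
    print("t %.2f pos %s phi %.4f tilt %.4f"%(s['t'],np.round(t,4),phi,np.arccos(-R[2,2])),"-> shift cm",np.round(d,2),"turn %.3f"%dt,"F",np.round(s['wrist_force'],1),"grip %.3f"%(s['grip_width']*87))
TH=.087
def G(x,y,z,o=(.54,.09)): # gauge-ish frame mm -> world
    c,s_=np.cos(TH),np.sin(TH); return [o[0]+(x*c-y*s_)/1000,o[1]+(x*s_+y*c)/1000,z]
E
python3 - <<'E'
from h import *
goto([.35,-.2,.222],1.713); goto(G(9.5,142.5,.16),1.713)
E
```

```text
t 0.10 pos [ 0.28   -0.5584  0.2218] phi 0.4648 tilt 0.0013 -> shift cm [ 2.232e+01 -2.890e+01  2.000e-02] turn -1.248 F [0.3 0.7 0.6] grip 86.775
t 0.10 pos [ 0.28   -0.5584  0.2218] phi 0.4648 tilt 0.0013 -> shift cm [ 58.45 -59.19   6.26] turn -1.248 F [0.3 0.7 0.6] grip 86.775
```

>>> carry_out(plan=[[58.4,-59.2,2,-1.25,8.7],[58.4,-59.2,2,-1.25,8.7],[58.4,-59.2,2,-1.25,8.7],[58.4,-59.2,2,-1.25,8.7],[58.4,-59.2,2,-1.25,8.7],[58.4,-59.2,2,-1.25,8.7],[58.4,-59.2,2,-1.25,8.7],[58.4,-59.2,2,-1.25,8.7],[58.4,-59.2,2,-1.25,8.7],[58.4,-59.2,2,-1.25,8.7]], force=20)

```text
t: 1.35
tool_pos: [0.4732, 0.0373, 0.2075]
tcp_rot: [0.0, 0.655, 0.756, -0.0]
wrist_force: [1.0, -0.3, 0.2]
grip_width: 1.003
```

Run:
```python
from h import *
goto(G(9.5,142.5,.12),1.713); print(env.read_state()['joint_pos'])
```

```text
t 1.35 pos [0.4732 0.0373 0.2075] phi 1.7142 tilt 0.0007 -> shift cm [18.44  9.11  8.74] turn 0.001 F [ 1.  -0.3  0.2] grip 87.285
[ 0.53217838  0.05445593 -0.71994122  1.83237554  0.03823652  1.26809944
 -0.05500268]
```

>>> carry_out(plan=[[6,3,3,0,6.0],[12,6,6,0,6.0],[18.4,9.1,8.7,0,6.0],[18.4,9.1,8.7,0,6.0],[18.4,9.1,8.7,0,6.0]])

```text
t: 1.98
tool_pos: [0.5353, 0.2335, 0.1188]
tcp_rot: [-0.002, 0.653, 0.758, -0.001]
wrist_force: [0.3, -0.5, -0.0]
grip_width: 0.693
```

Run:
```python
from h import *
goto(G(9.5,142.5,.08),1.713); print(env.read_state()['joint_pos'])
t=eyes.grab_frame("top")[:,:,::-1]; s=eyes.grab_frame("scene")[:,:,::-1]
cv2.imwrite("pics/top1.png",t)
print(proj("top",[pose()[0]]),proj("scene",[pose()[0]]))
crop(t,210,150,80,60,10,"d1"); crop(s,330,100,80,80,9,"d2")
```

```text
t 1.98 pos [0.5353 0.2335 0.1188] phi 1.7190 tilt 0.0034 -> shift cm [-0.11  0.17  3.88] turn 0.006 F [ 0.3 -0.5 -0. ] grip 60.279
[ 0.14673878  0.43864118 -0.79290747  1.66364972  0.33008493  1.18190776
 -0.57814823]
[[253.89590949 190.43577114]] [[381.7627595  146.54464135]]
```

View pics/d1.png

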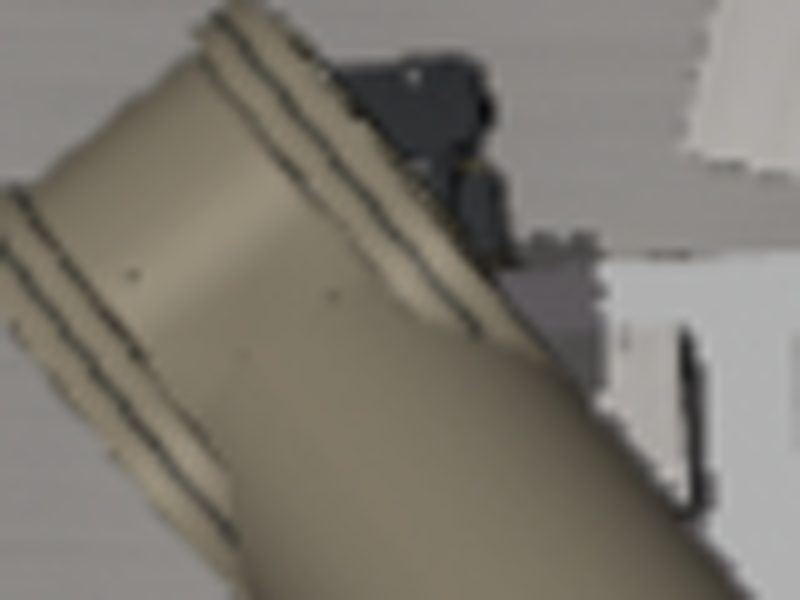

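View pics/d2.png

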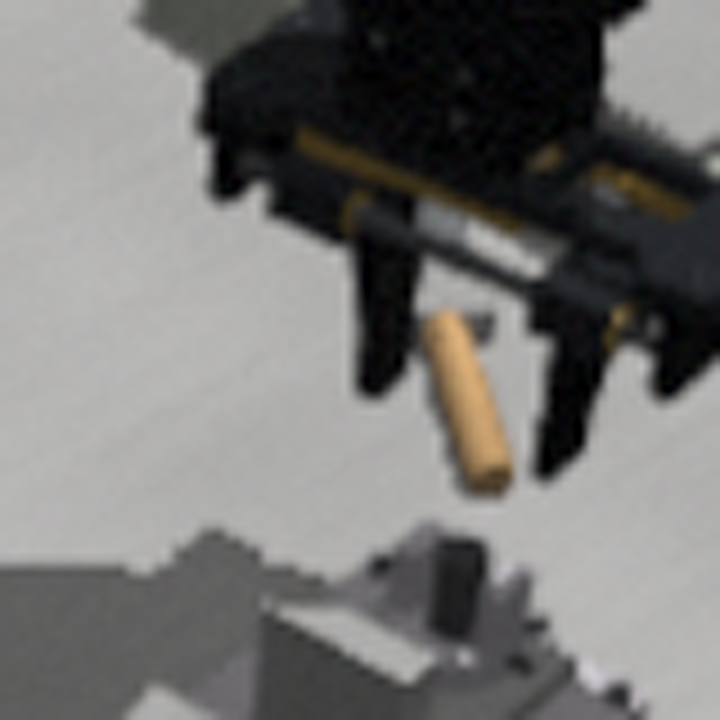

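>>> carry_out(plan=[[-0.1,0.2,2,0.006,6.0],[-0.1,0.2,4,0.006,6.0],[-0.1,0.2,6,0.006,6.0],[-0.1,0.2,8.0,0.006,6.0],[-0.1,0.2,8.0,0.006,6.0]])

```text
t: 2.7
tool_pos: [0.5377, 0.2295, 0.0385]
tcp_rot: [-0.001, 0.657, 0.754, -0.001]
wrist_force: [-0.2, -0.1, -0.7]
grip_width: 0.689
```

Run:
```python
from h import *
goto(G(9.5,142.5,.038),1.713)
s=eyes.grab_frame("scene")[:,:,::-1]
crop(s,330,110,80,80,9,"d3")
```

```text
t 2.70 pos [0.5377 0.2295 0.0385] phi 1.7090 tilt 0.0032 -> shift cm [ 0.33 -0.01  0.05] turn -0.004 F [-0.2 -0.1 -0.7] grip 59.924
```

View pics/d3.png

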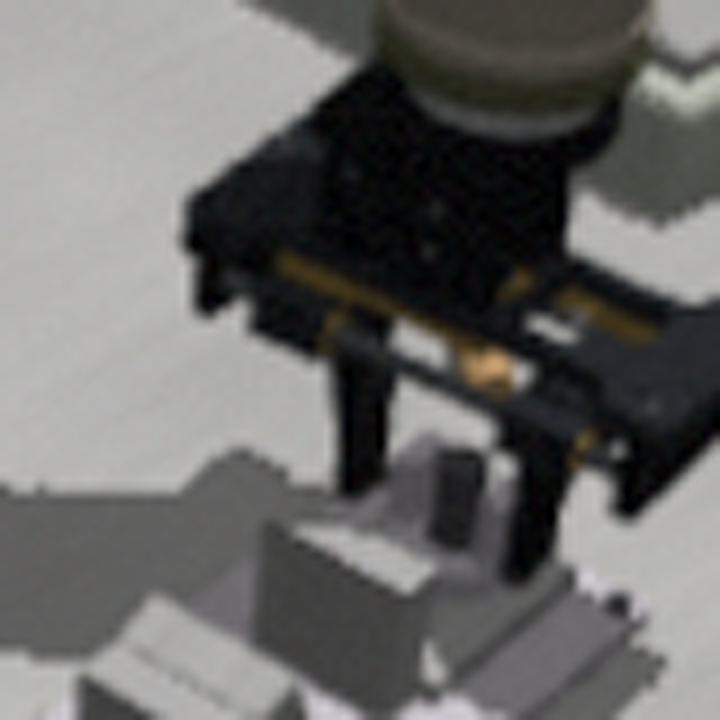

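The fingers straddle both lugs, with tips at (360,495) and (530,580). I'll correct y by 3 mm and close gently.

>>> carry_out(plan=[[0.3,0,0,0,6.0],[0.3,0,0,0,4.0],[0.3,0,0,0,4.0],[0.3,0,0,0,4.0]], force=10)

```text
t: 3.25
tool_pos: [0.5394, 0.2333, 0.0411]
tcp_rot: [0.0, 0.657, 0.754, 0.001]
wrist_force: [4.4, 0.7, 1.1]
grip_width: 0.528
```

Run:
```python
from h import *
goto(G(9.5,142.5,.038),1.713);print(env.read_state()['torque'])
```

```text
t 3.25 pos [0.5394 0.2333 0.0411] phi 1.7085 tilt 0.0022 -> shift cm [-0.02 -0.23  0.31] turn -0.004 F [4.4 0.7 1.1] grip 45.908
[ 0.30559783 -0.85558972 -0.0081942 ]
```

>>> carry_out(plan=[[0,0.15,0,0,4.0],[0,0.15,0,-0.15,4.0],[0,0.15,0,-0.3,4.0],[0,0.15,0,-0.45,4.0],[0,0.15,0,-0.6,4.0],[0,0.15,0,-0.75,4.0],[0,0.15,0,-0.9,4.0],[0,0.15,0,-1.05,4.0],[0,0.15,0,-1.05,4.0],[0,0.15,0,-1.05,4.0]], force=15)

```text
t: 4.5
tool_pos: [0.5414, 0.2351, 0.0411]
tcp_rot: [0.001, 0.19, 0.982, 0.002]
wrist_force: [8.6, 8.3, -5.9]
grip_width: 0.526
```

Run:
```python
from h import *
goto(G(11.8,142.5,.041),2.758);print(env.read_state()['torque'],env.read_state()['joint_pos'])
```

```text
t 4.50 pos [0.5414 0.2351 0.0411] phi 2.7594 tilt 0.0052 -> shift cm [ 0.11 -0.27  0.01] turn 0.001 F [ 8.6  8.3 -5.9] grip 45.736
[ 1.75931956 -2.06800383  0.03240086] [ 0.24532609  0.61731266 -0.94627104  1.71080141  0.55344314  1.10005103
  0.31646182]
```

>>> carry_out(plan=[[-0.1,0.25,0,0,4.0],[-0.1,0.25,0,0,6.0],[-0.1,0.25,0,0,6.0],[-0.1,0.25,-3,0,6.0],[-0.1,0.25,-8,0,6.0],[-0.1,0.25,-13,0,6.0],[-0.1,0.25,-15,0,6.0]])

```text
t: 5.38
tool_pos: [0.5423, 0.2358, 0.1933]
tcp_rot: [0.001, 0.19, 0.982, 0.001]
wrist_force: [0.3, 0.2, -0.2]
grip_width: 0.69
```

Run:
```python
from h import *
goto([.45,.0,.22],1.5)
s=eyes.grab_frame("scene")[:,:,::-1]
crop(s,336,152,70,52,11,"d4")
```

```text
t 5.38 pos [0.5423 0.2358 0.1933] phi 2.7589 tilt 0.0032 -> shift cm [ -0.24 -25.32  -2.72] turn 1.259 F [ 0.3  0.2 -0.2] grip 60.069
```

View pics/d4.png

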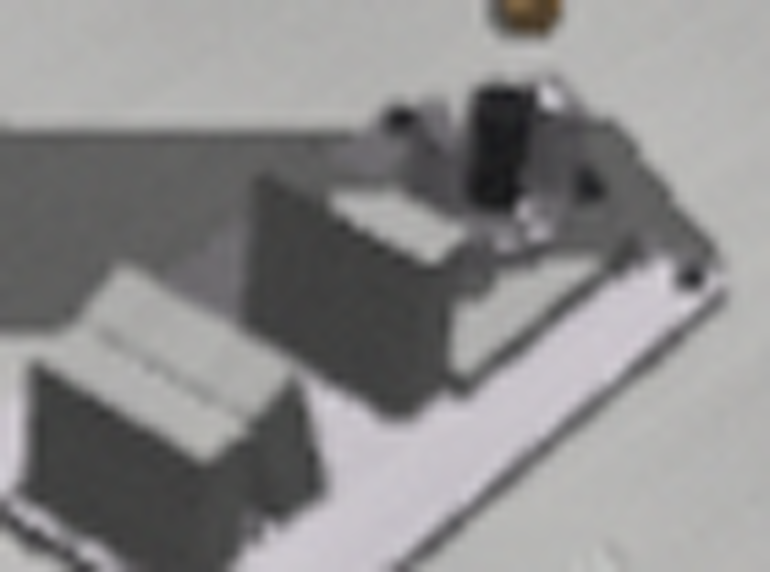

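View pics/c9.png

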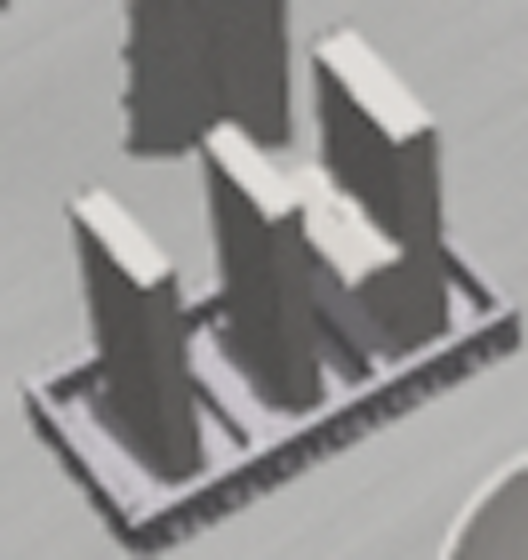

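Run:
```python
from h import *
def uv(c,x0,y0,s): c=np.array(c,float).reshape(-1,2); return (c+.5)/s-.5+[x0,y0]
T=lambda c,z:np.round(unproj("top",uv(c,376,180,14),z)[:,:2].mean(0),4)
print("B(mid)",T([(403,100),(450,103),(395,285),(440,290)],.105))
print("C(right)",T([(603,122),(645,125),(587,300),(632,305)],.105))
print("wedge",T([(207,58),(272,60),(190,265),(250,272)],.115))
```

```text
B(mid) [ 0.5418 -0.256 ]
C(right) [ 0.5387 -0.3007]
wedge [ 0.5465 -0.2107]
```

Run:
```python
from h import *
def uv(c,x0,y0,s): c=np.array(c,float).reshape(-1,2); return (c+.5)/s-.5+[x0,y0]
def T(c,z):
    p=unproj("scene",uv(c,222,212,8),z)[:,:2]; d=p[3]-p[0]; e=p[2]-p[1]; print(np.round(p.mean(0),4), "yaw",np.arctan2(d[1],d[0]),np.arctan2(e[1],e[0]),np.linalg.norm(d),np.linalg.norm(p[1]-p[0]))
T([(70,207),(95,190),(175,265),(150,287)],.105)
T([(205,140),(228,122),(302,205),(275,220)],.105)
T([(315,50),(345,30),(437,120),(400,138)],.115)
goto([.545,-.254,.24],1.5708-.083)
```

```text
[ 0.5402 -0.2997] yaw -0.010973660151848362 0.011727047476715172 0.04208119559611992 0.009562813656667859
[ 0.5452 -0.2549] yaw -0.09060883028576361 -0.0878577505665751 0.04090416488524966 0.00984187816891622
[ 0.5491 -0.21  ] yaw -0.07344923463725905 -0.054845797567799254 0.04725391635684943 0.012324364681577698
t 5.42 pos [0.5428 0.2359 0.1945] phi 2.7587 tilt 0.0042 -> shift cm [-18.53 -45.35  -4.61] turn 1.271 F [0.2 0.2 2.2] grip 59.896
```

>>> carry_out(plan=[[-6,-15,-4,0.4,7.5],[-18.5,-45.4,-2,1.275,7.5],[-18.5,-45.4,-2,1.275,7.5],[-18.5,-45.4,-2,1.275,7.5],[-18.5,-45.4,-2,1.275,7.5],[-18.5,-45.4,-2,1.275,7.5],[-18.5,-45.4,-2,1.275,7.5],[-18.5,-45.4,-2,1.275,7.5],[-18.5,-45.4,-2,1.275,7.5]])

```text
t: 6.55
tool_pos: [0.5417, -0.2606, 0.2082]
tcp_rot: [-0.001, 0.74, 0.673, -0.001]
wrist_force: [0.2, 1.2, 0.1]
grip_width: 0.861
```

Run:
```python
from h import *
goto([.5445,-.254,.14],1.5708-.09); print(env.read_state()['joint_pos'])
t=eyes.grab_frame("top")[:,:,::-1];cv2.imwrite("pics/top2.png",t)
s=eyes.grab_frame("scene")[:,:,::-1];cv2.imwrite("pics/scene2.png",s)
crop(t,242,176,34,30,24,"e1"); crop(s,330,145,80,60,10,"e2"); crop(s,200,150,100,130,6,"e3")
```

```text
t 6.55 pos [ 0.5417 -0.2606  0.2082] phi 1.4758 tilt 0.0032 -> shift cm [0.69 0.24 6.82] turn -0.005 F [0.2 1.2 0.1] grip 74.907
[ 0.91077172  0.36759759 -0.68432645  1.51652795  0.23628557  1.34446968
  0.11038209]
```

View pics/e1.png

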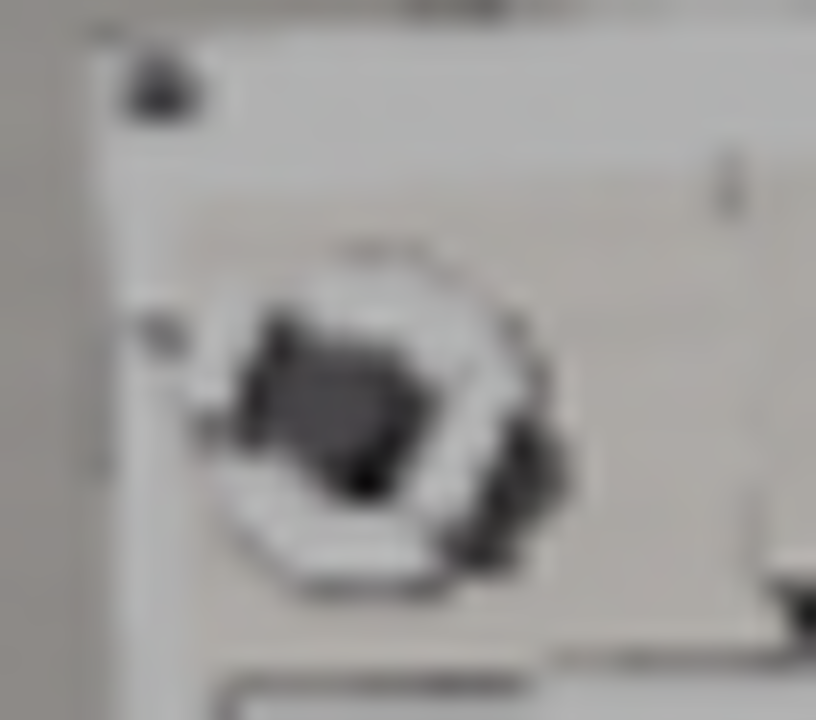

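View pics/e2.png

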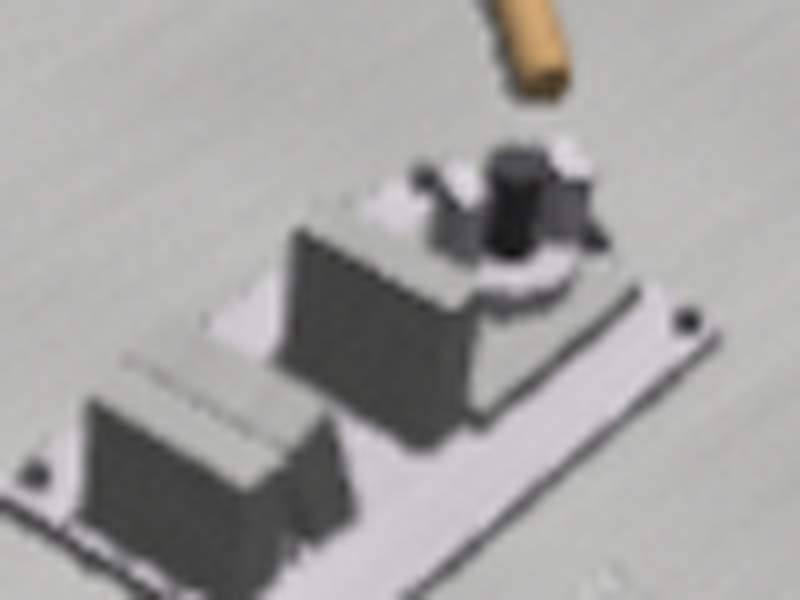

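View pics/e3.png

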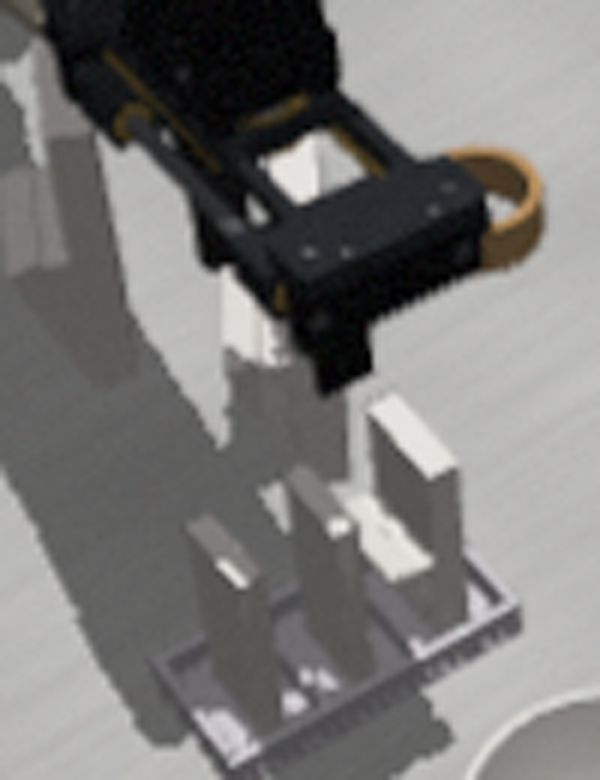

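Run:
```python
from h import *
def ov(n,f,x0,y0,w,h,s,c,ang,name):
    img=cv2.resize(cv2.imread(f)[y0:y0+h,x0:x0+w],None,fx=s,fy=s,interpolation=cv2.INTER_CUBIC)
    def P(p): 
        q=proj(n,p); return ((q-[x0,y0]+.5)*s-.5).astype(int)
    def w3(pts,z,a): 
        a+=TH; R=np.array([[np.cos(a),-np.sin(a)],[np.sin(a),np.cos(a)]]); p=np.array(pts)@R.T/1000+c; return np.c_[p,np.full(len(p),z)]
    for sx in(1,-1):
        cv2.polylines(img,[P(w3([(sx*13,-10),(sx*23,-10),(sx*23,10),(sx*13,10)],.062,ang))],True,(0,0,255),1)
    cv2.polylines(img,[P(w3([(24*np.cos(t),24*np.sin(t)) for t in np.arange(0,6.28,.1)],.031,0))],True,(255,0,0),1)
    cv2.polylines(img,[P(w3([(9*np.cos(t),9*np.sin(t)) for t in np.arange(0,6.28,.1)],.065,0))],True,(0,255,255),1)
    cv2.polylines(img,[P(w3([(24,0),(31,0)],.029,ang))],False,(0,255,0),1)
    cv2.imwrite(f"pics/{name}.png",img); return img
ct=np.array(G(10,143,0)[:2]); cs=np.array(G(11.5,143,0)[:2])
a=ov("top","pics/top0.png",242,178,26,26,15,ct,.05,"o1"); b=ov("top","pics/top2.png",242,178,26,26,15,ct,1.1,"o2")
c=ov("scene","pics/scene0.png",365,150,30,28,13,cs,.05,"o3"); d=ov("scene","pics/scene2.png",365,150,30,28,13,cs,1.1,"o4")
cv2.imwrite("pics/o12.png",np.hstack([a,b])); cv2.imwrite("pics/o34.png",np.hstack([c,d]))
```

```text
(no output)
```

View pics/o12.png

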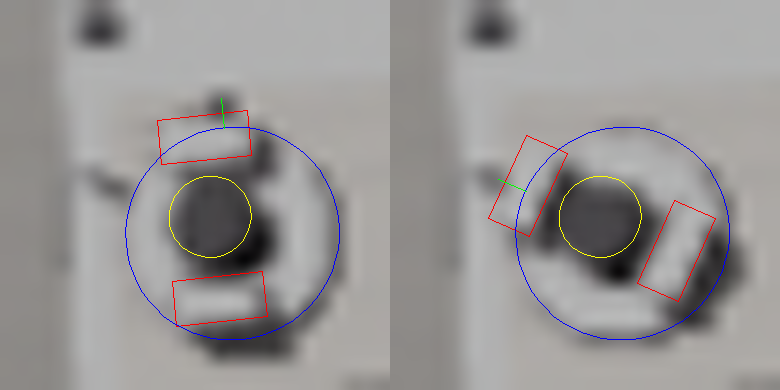

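View pics/o34.png

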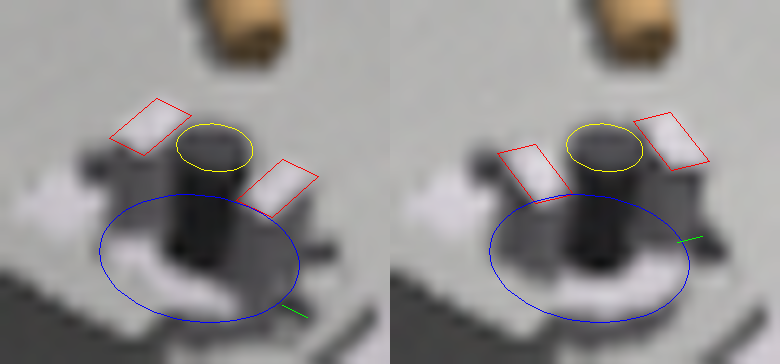

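Collar lugs and pointer match the 1.1 overlay in both views (the pointer merges with the rib). Next, the first plate (the middle one).

Run:
```python
from h import *
goto([.545,-.2535,.075],1.5708-.09)
```

```text
t 6.65 pos [ 0.5432 -0.2548  0.2091] phi 1.4831 tilt 0.0023 -> shift cm [ 0.13  0.19 13.41] turn 0.002 F [0.3 1.3 1.2] grip 74.942
```

>>> carry_out(plan=[[0.1,0.2,4,0,7.5],[0.1,0.2,8,0,7.5],[0.1,0.2,11,0,7.5],[0.1,0.2,13.4,0,7.5],[0.1,0.2,13.4,0,7.5]])

```text
t: 7.28
tool_pos: [0.5449, -0.2519, 0.0747]
tcp_rot: [-0.002, 0.736, 0.677, -0.0]
wrist_force: [-0.5, -0.1, 0.4]
grip_width: 0.858
```

Run:
```python
from h import *
goto([.545,-.2535,.075],1.5708-.09)
s=eyes.grab_frame("scene")[:,:,::-1]
crop(s,200,150,110,130,6,"f1")
```

```text
t 7.28 pos [ 0.5449 -0.2519  0.0747] phi 1.4864 tilt 0.0038 -> shift cm [-0.16  0.03 -0.03] turn 0.006 F [-0.5 -0.1  0.4] grip 74.661
```

View pics/f1.png

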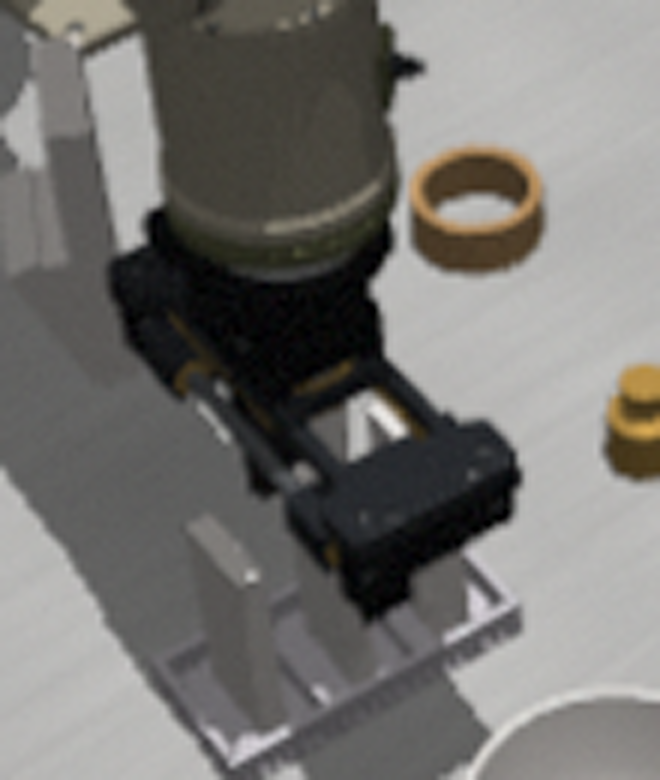

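Run:
```python
from h import *
t,phi,s=pose(); yd=np.array([np.cos(phi-1.5708),np.sin(phi-1.5708),0])
for P in [t+yd*.045, t+yd*.0375]: print("tip",(proj("scene",[P])-[200,150]+.5)*6)
c=np.array([.545,-.2535,.02]); u=np.array([np.cos(-.09),np.sin(-.09),0]);v=np.array([-u[1],u[0],0])
for dv in(-.006,.006): print("plate",(proj("scene",[c+u*.021+v*dv])-[200,150]+.5)*6)
```

```text
tip [[392.22781712 611.56322034]]
tip [[382.21235774 600.21731864]]
plate [[355.98451363 668.1866754 ]]
plate [[379.90619778 654.72704893]]
```

>>> carry_out(plan=[[-0.1,0,0,0,7.5],[-0.1,0,0,0,3.5],[-0.1,0,0,0,3.5],[-0.1,0,0,0,3.5],[-0.1,0,0,0,3.5]], force=30)

```text
t: 7.95
tool_pos: [0.5458, -0.2553, 0.0766]
tcp_rot: [0.0, 0.737, 0.676, -0.0]
wrist_force: [-1.2, 0.2, 0.4]
grip_width: 0.491
```

Run:
```python
from h import *
goto([.545,-.2535,.075],1.5708-.09)
```

```text
t 7.95 pos [ 0.5458 -0.2553  0.0766] phi 1.4838 tilt 0.0001 -> shift cm [ 0.17 -0.09  0.16] turn 0.003 F [-1.2  0.2  0.4] grip 42.738
```

>>> carry_out(plan=[[0,0,-3,0,3.5],[0,0,-7,0,3.5],[0,0,-12.5,0,3.5],[0,0,-12.5,0,3.5]])

```text
t: 8.45
tool_pos: [0.548, -0.2556, 0.2061]
tcp_rot: [0.003, 0.737, 0.676, 0.001]
wrist_force: [0.6, 0.7, -0.8]
grip_width: 0.481
```

```bash
sed -i 's/o=(.54,.09)/o=(.5425,.092)/' h.py
python3 - <<'E'
from h import *
goto(G(9.5,57,.20),1.5708+TH)
s=eyes.grab_frame("scene")[:,:,::-1]
crop(s,200,110,110,130,6,"f2")
E
```

```text
t 8.45 pos [ 0.548  -0.2556  0.2061] phi 1.4838 tilt 0.0073 -> shift cm [40.36 -3.62  0.48] turn -0.174 F [ 0.6  0.7 -0.8] grip 41.816
```

View pics/f2.png

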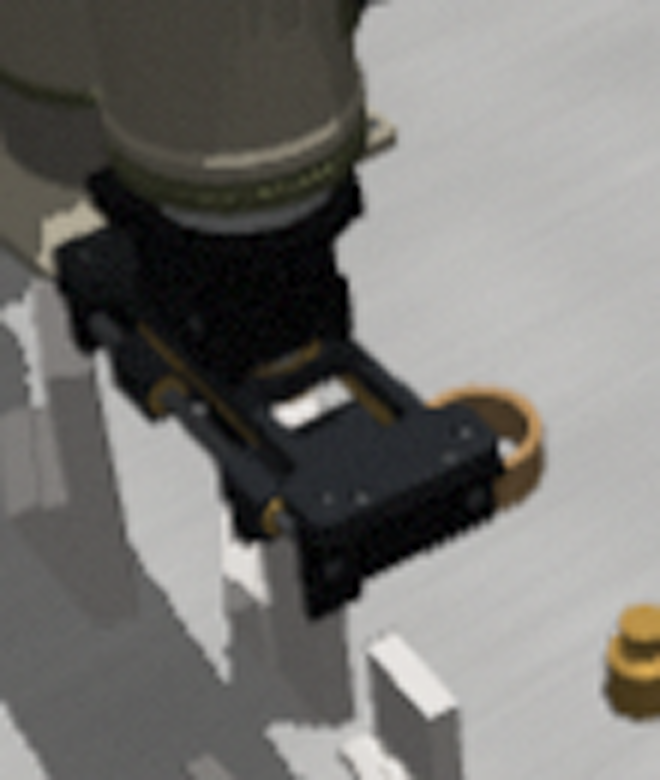

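>>> carry_out(plan=[[20,-1.8,0,-0.09,3.5],[40.4,-3.6,0.3,-0.175,3.5],[40.4,-3.6,0.3,-0.175,3.5],[40.4,-3.6,0.3,-0.175,3.5],[40.4,-3.6,0.3,-0.175,3.5],[40.4,-3.6,0.3,-0.175,3.5],[40.4,-3.6,0.3,-0.175,3.5],[40.4,-3.6,0.3,-0.175,3.5],[40.4,-3.6,0.3,-0.175,3.5],[40.4,-3.6,0.3,-0.175,3.5]])

```text
t: 9.75
tool_pos: [0.5452, 0.1487, 0.198]
tcp_rot: [0.0, 0.676, 0.737, -0.0]
wrist_force: [-0.4, -0.5, -0.1]
grip_width: 0.481
```

Run:
```python
from h import *
goto(G(9.5,57,.15),1.5708+TH)
```

```text
t 9.75 pos [0.5452 0.1487 0.198 ] phi 1.6566 tilt 0.0010 -> shift cm [0.07 0.19 4.8 ] turn -0.001 F [-0.4 -0.5 -0.1] grip 41.867
```

>>> carry_out(plan=[[0.05,0.2,2,0,3.5],[0.05,0.2,4.3,0,3.5],[0.05,0.2,4.3,0,3.5]])

```text
t: 10.12
tool_pos: [0.5458, 0.1499, 0.153]
tcp_rot: [-0.001, 0.676, 0.737, -0.002]
wrist_force: [-0.4, -1.1, -0.6]
grip_width: 0.479
```

Run:
```python
from h import *
goto(G(9.5,57,.09),1.5708+TH)
s=eyes.grab_frame("scene")[:,:,::-1];t=eyes.grab_frame("top")[:,:,::-1]
crop(s,320,100,100,110,7,"f3");crop(t,240,150,100,80,8,"f4")
```

```text
t 10.12 pos [0.5458 0.1499 0.153 ] phi 1.6582 tilt 0.0040 -> shift cm [-0.04  0.14  6.29] turn 0.000 F [-0.4 -1.1 -0.6] grip 41.688
```

View pics/f3.png

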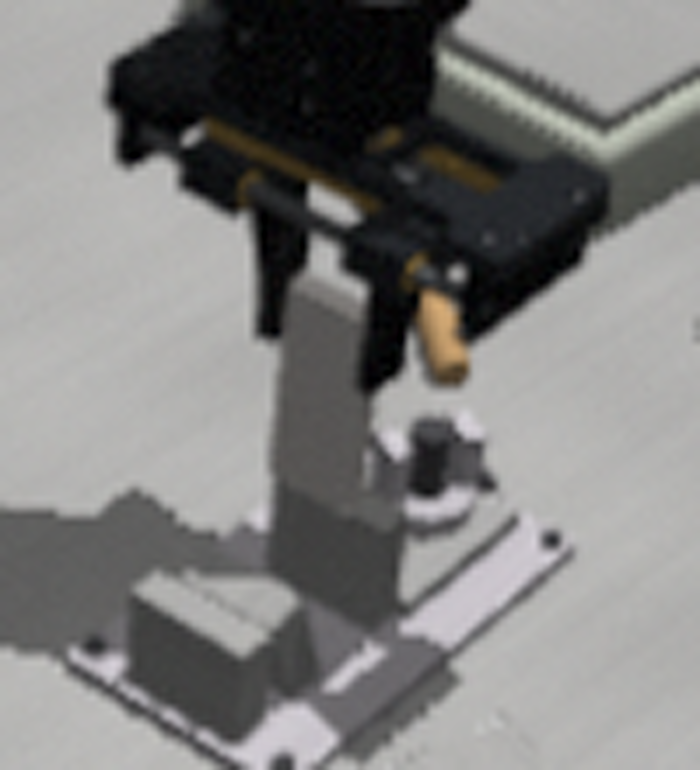

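View pics/f4.png

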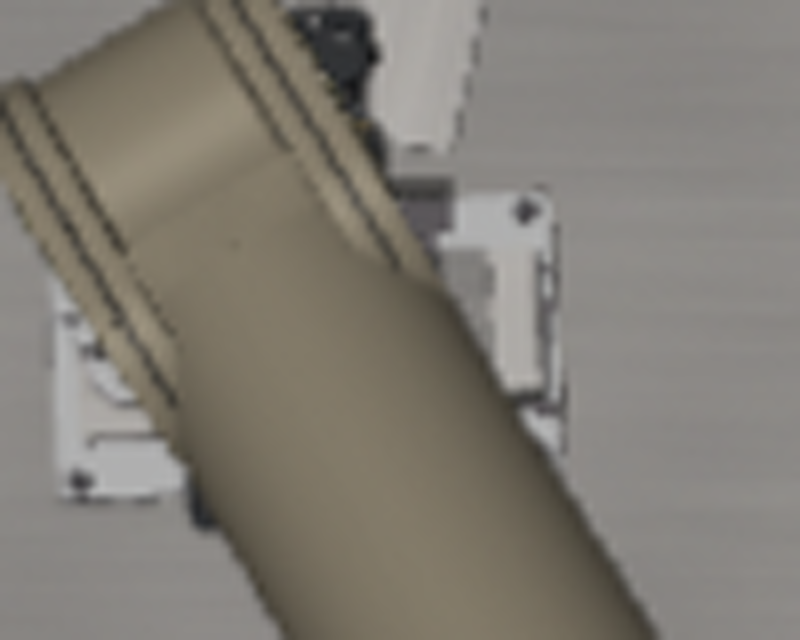

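Run:
```python
from h import *
def uv(c,x0,y0,s): c=np.array(c,float).reshape(-1,2); return (c+.5)/s-.5+[x0,y0]
th=TH;o=np.array([.54,.09])
def g(P):
    d=P[:,:2]-o; return np.round(np.c_[d@[np.cos(th),np.sin(th)],d@[-np.sin(th),np.cos(th)]]*1000,1).tolist()
b=unproj("scene",uv([(275,478),(360,522)],320,100,7),.0814); print(g(b))
t,phi,s=pose(); print("tcp in scene-G frame",g(t[None]))
for p in [G(9.5-21,51,.0814),G(9.5+21,51,.0814)]: print((proj("scene",[p])-[320,100]+.5)*7)
```

```text
[[-6.4, 53.4], [37.4, 55.1]]
tcp in scene-G frame [[12.2, 60.0]]
[[270.16186372 476.70042048]]
[[349.07242577 520.59780636]]
```

>>> carry_out(plan=[[0,0.15,1.5,0,3.5],[0,0.15,3,0,3.5],[0,0.15,4.5,0,3.5],[0,0.15,6.0,0,3.5],[0,0.15,6.5,0,3.5],[0,0.15,6.5,0,3.5]])

```text
t: 10.98
tool_pos: [0.5483, 0.1512, 0.0903]
tcp_rot: [-0.0, 0.675, 0.738, -0.0]
wrist_force: [-0.0, 0.2, -0.2]
grip_width: 0.483
```

Run:
```python
from h import *
goto(G(9.5,57,.082),1.5708+TH)
s=eyes.grab_frame("scene")[:,:,::-1]
crop(s,320,100,100,110,7,"f5")
```

```text
t 10.97 pos [0.5483 0.1512 0.0903] phi 1.6589 tilt 0.0004 -> shift cm [-0.15 -0.15  0.83] turn 0.001 F [-0.   0.2 -0.2] grip 42.008
```

View pics/f5.png

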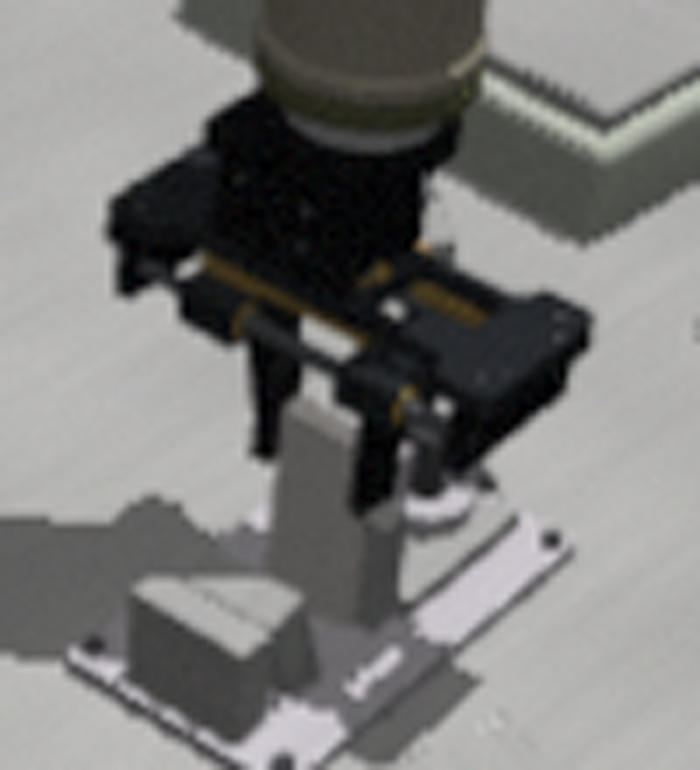

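>>> carry_out(plan=[[-0.05,-0.1,0.5,0,3.5],[-0.05,-0.1,0.8,0,3.5],[-0.05,-0.1,1.0,0,3.5],[-0.05,-0.1,1.0,0,3.5]])

```text
t: 11.52
tool_pos: [0.5476, 0.1508, 0.0816]
tcp_rot: [0.0, 0.675, 0.738, -0.0]
wrist_force: [-5.6, -2.0, 12.3]
grip_width: 0.476
```

Run:
```python
from h import *
goto(G(9.5,57,.082),1.5708+TH)
```

```text
t 11.53 pos [0.5476 0.1508 0.0816] phi 1.6589 tilt 0.0007 -> shift cm [-0.11 -0.06 -0.04] turn 0.001 F [-5.6 -2.  12.3] grip 41.408
```

>>> carry_out(plan=[[0.1,0,-0.15,0,3.5],[0.3,0,-0.15,0,3.5],[0.45,0,-0.15,0,3.5],[0.45,0,-0.15,0,3.5]])

```text
t: 12.02
tool_pos: [0.5472, 0.1542, 0.0819]
tcp_rot: [0.0, 0.676, 0.737, -0.001]
wrist_force: [-0.0, -4.9, 1.8]
grip_width: 0.482
```

Run:
```python
from h import *
goto(G(9.5,57,.082),1.5708+TH)
```

```text
t 12.03 pos [0.5472 0.1542 0.0819] phi 1.6583 tilt 0.0013 -> shift cm [-0.46 -0.06 -0.01] turn 0.000 F [-0.  -4.9  1.8] grip 41.900
```

>>> carry_out(plan=[[0,0,0.2,0,3.5],[-0.05,0,0.2,0,3.5],[-0.05,0,0.05,0,6.0],[-0.05,0,0.05,0,7.0],[-0.05,0,0.05,0,7.0],[-0.05,0,-3,0,7.0],[-0.05,0,-8,0,7.0],[-0.05,0,-13,0,7.0]])

```text
t: 13.02
tool_pos: [0.5468, 0.1547, 0.2132]
tcp_rot: [-0.0, 0.675, 0.738, -0.0]
wrist_force: [1.6, -0.2, -0.2]
grip_width: 0.802
```

Run:
```python
from h import *
goto([.541,-.2987,.20],1.5708-.09)
s=eyes.grab_frame("scene")[:,:,::-1]
crop(s,320,100,100,110,7,"f6")
```

```text
t 13.03 pos [0.5468 0.1547 0.2132] phi 1.6592 tilt 0.0007 -> shift cm [-45.12  -4.58   1.3 ] turn 0.178 F [ 1.6 -0.2 -0.2] grip 69.774
```

View pics/f6.png

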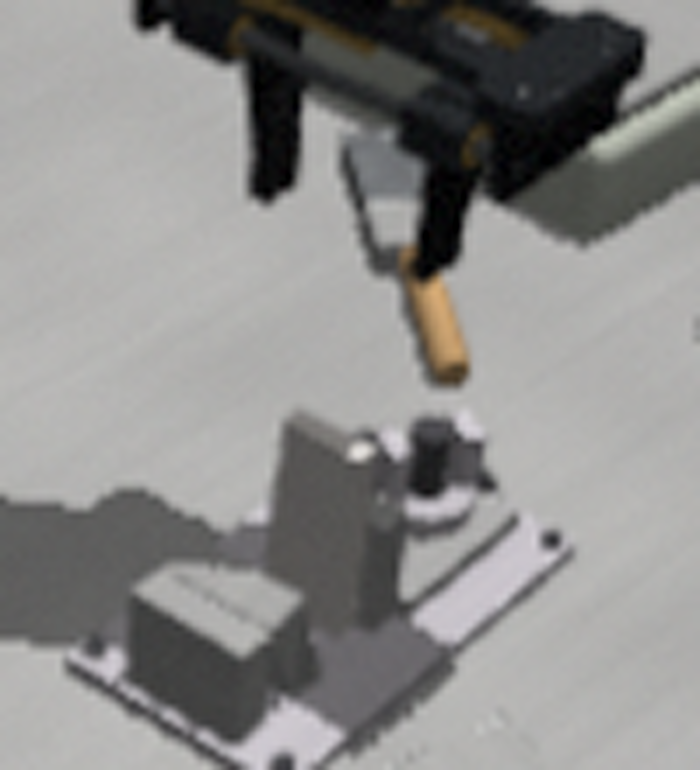

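>>> carry_out(plan=[[-22,-2.2,0,0.09,7.0],[-45.5,-4.5,0.8,0.178,7.0],[-45.5,-4.5,0.8,0.178,7.0],[-45.5,-4.5,0.8,0.178,7.0],[-45.5,-4.5,0.8,0.178,7.0],[-45.5,-4.5,0.8,0.178,7.0],[-45.5,-4.5,0.8,0.178,7.0],[-45.5,-4.5,0.8,0.178,7.0],[-45.5,-4.5,0.8,0.178,7.0],[-45.5,-4.5,0.8,0.178,7.0]])

```text
t: 14.32
tool_pos: [0.5431, -0.2999, 0.2041]
tcp_rot: [-0.0, 0.737, 0.676, 0.0]
wrist_force: [-0.7, -0.9, -0.1]
grip_width: 0.804
```

Run:
```python
from h import *
goto([.542,-.3033,.076],1.5708-.09)
s=eyes.grab_frame("scene")[:,:,::-1];t=eyes.grab_frame("top")[:,:,::-1]
crop(s,190,130,110,130,6,"h1");crop(t,240,168,80,50,10,"h2")
```

```text
t 14.32 pos [ 0.5431 -0.2999  0.2041] phi 1.4839 tilt 0.0010 -> shift cm [-0.36 -0.09 12.81] turn 0.003 F [-0.7 -0.9 -0.1] grip 69.916
```

View pics/h1.png

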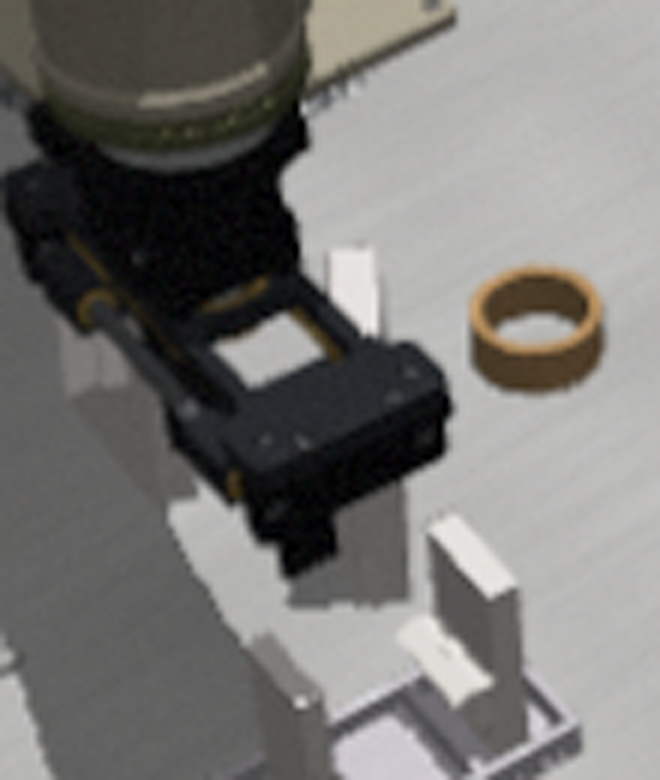

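View pics/h2.png

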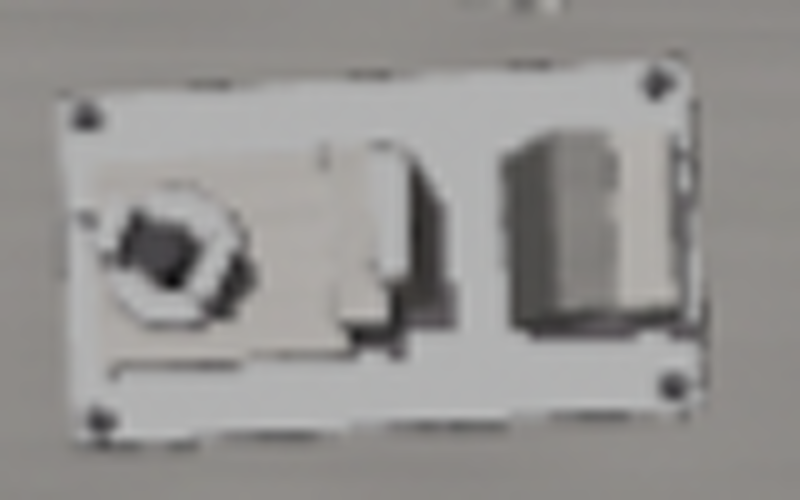

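Run:
```python
from h import *
def uv(c,x0,y0,s): c=np.array(c,float).reshape(-1,2); return (c+.5)/s-.5+[x0,y0]
th=.087; o=np.array([.54,.09])
def g(P):
    d=P[:,:2]-o; return np.round(np.c_[d@[np.cos(th),np.sin(th)],d@[-np.sin(th),np.cos(th)]]*1000,1).tolist()
C=lambda c,z:unproj("top",uv(c,240,168,10),z)
print(g(C([(372,150),(405,147),(410,278),(378,282)],.110)), g(C([(334,148),(344,322)],.07)))
```

```text
[[31.0, 67.0], [31.4, 56.4], [-11.1, 56.8], [-11.7, 67.2]] [[37.9, 83.6], [-19.9, 83.0]]
```

Plate A is centred and upright, flat against the fence (about (390,213) in the top crop). Next, plate B.

>>> carry_out(plan=[[-0.35,-0.1,4,0,7.0],[-0.35,-0.1,8,0,7.0],[-0.35,-0.1,11,0,7.0],[-0.35,-0.1,12.8,0,7.0],[-0.35,-0.1,12.8,0,7.0]])

```text
t: 15.05
tool_pos: [0.5408, -0.3051, 0.0755]
tcp_rot: [-0.001, 0.738, 0.675, -0.0]
wrist_force: [0.2, -0.1, -0.3]
grip_width: 0.806
```

Run:
```python
from h import *
goto([.542,-.3033,.0766],1.5708-.09)
s=eyes.grab_frame("scene")[:,:,::-1]
crop(s,190,170,110,130,6,"h3")
```

```text
t 15.05 pos [ 0.5408 -0.3051  0.0755] phi 1.4819 tilt 0.0014 -> shift cm [ 0.19  0.1  -0.11] turn 0.001 F [ 0.2 -0.1 -0.3] grip 70.122
```

View pics/h3.png

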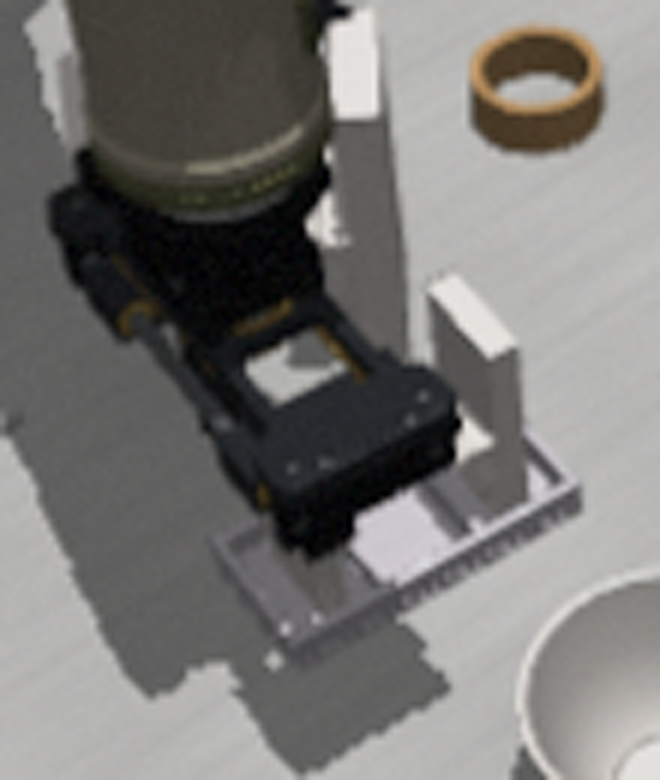

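>>> carry_out(plan=[[0.15,0.1,-0.1,0,7.0],[0.15,0.1,-0.1,0,7.0],[0.15,0.1,-0.1,0,3.5],[0.15,0.1,-0.1,0,3.5],[0.15,0.1,-0.1,0,3.5],[0.15,0.1,-0.1,0,3.5]], force=30)

```text
t: 15.85
tool_pos: [0.5421, -0.3046, 0.0769]
tcp_rot: [-0.0, 0.738, 0.675, -0.0]
wrist_force: [-0.5, -0.4, 0.1]
grip_width: 0.478
```

>>> carry_out(plan=[[0,0,-3,0,3.5],[0,0,-7,0,3.5],[0,0,-12.5,0,3.5],[0,0,-12.5,0,3.5]])

```text
t: 16.35
tool_pos: [0.5443, -0.3052, 0.2067]
tcp_rot: [0.004, 0.738, 0.675, 0.001]
wrist_force: [0.6, 0.8, -1.6]
grip_width: 0.48
```

Run:
```python
from h import *
goto(G(10,41.5,.20),1.5708+TH)
s=eyes.grab_frame("scene")[:,:,::-1]
crop(s,190,120,110,130,6,"h4")
```

```text
t 16.35 pos [ 0.5443 -0.3052  0.2067] phi 1.4808 tilt 0.0075 -> shift cm [43.8  -3.5   0.51] turn -0.177 F [ 0.6  0.8 -1.6] grip 41.733
```

View pics/h4.png

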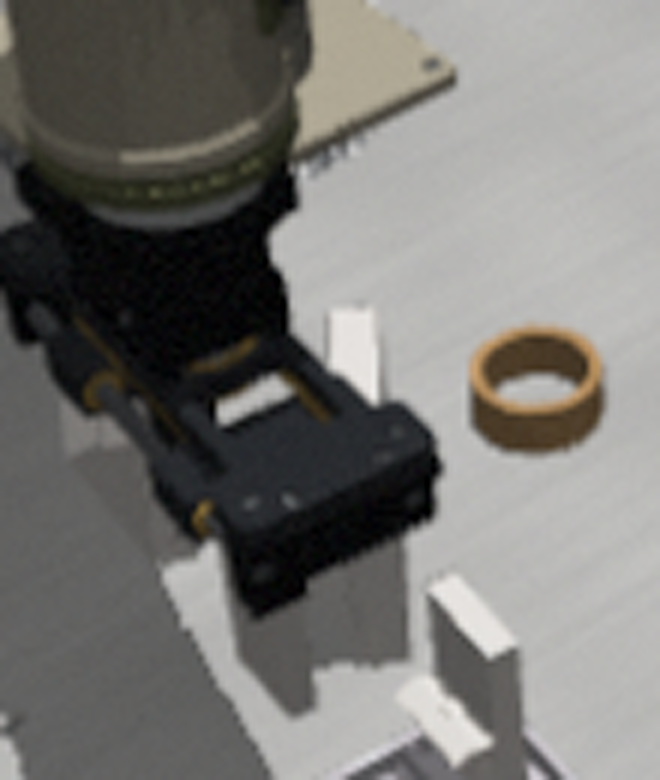

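>>> carry_out(plan=[[20,-1.8,0,-0.09,3.5],[43.7,-3.5,0,-0.177,3.5],[43.7,-3.5,0,-0.177,3.5],[43.7,-3.5,0,-0.177,3.5],[43.7,-3.5,0,-0.177,3.5],[43.7,-3.5,0,-0.177,3.5],[43.7,-3.5,0,-0.177,3.5],[43.7,-3.5,0,-0.177,3.5],[43.7,-3.5,0,-0.177,3.5],[43.7,-3.5,0,-0.177,3.5]])

```text
t: 17.65
tool_pos: [0.5467, 0.1319, 0.2013]
tcp_rot: [-0.0, 0.677, 0.736, -0.001]
wrist_force: [-1.0, -0.5, -0.6]
grip_width: 0.478
```

Run:
```python
from h import *
goto(G(10,40,.19),1.5708+TH)
s=eyes.grab_frame("scene")[:,:,::-1]
crop(s,320,80,100,120,6,"h5")
```

```text
t 17.65 pos [0.5467 0.1319 0.2013] phi 1.6553 tilt 0.0012 -> shift cm [0.06 0.24 1.13] turn -0.002 F [-1.  -0.5 -0.6] grip 41.590
```

View pics/h5.png

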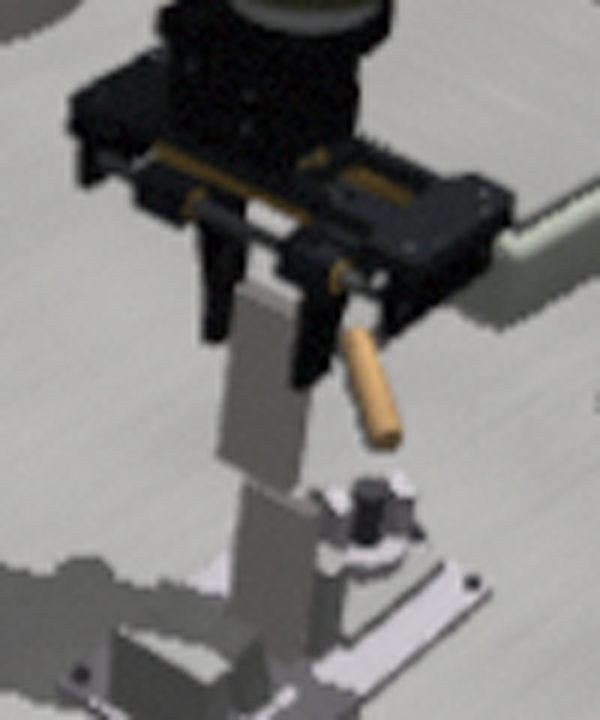

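Run:
```python
from h import *
def uv(c,x0,y0,s): c=np.array(c,float).reshape(-1,2); return (c+.5)/s-.5+[x0,y0]
th=TH;o=np.array([.5425,.092])
def g(P):
    d=P[:,:2]-o; return np.round(np.c_[d@[np.cos(th),np.sin(th)],d@[-np.sin(th),np.cos(th)]]*1000,1).tolist()
print("B -y bottom",g(unproj("scene",uv([(218,456),(299,493)],320,80,6),.1294)))
print("A -y top",g(unproj("scene",uv([(243,486),(313,518)],320,80,6),.110)))
t,phi,s=pose(); print("tcp",g(t[None]))
```

```text
B -y bottom [[-16.4, 41.4], [29.4, 45.5]]
A -y top [[-7.3, 51.6], [32.6, 55.3]]
tcp [[7.7, 39.5]]
```

Run:
```python
from h import *
img=cv2.resize(cv2.imread("pics/h5.png"),None,fx=1.3,fy=1.3)
t,phi,s=pose()
def P(p): q=proj("scene",p); return (((q-[320,80]+.5)*6-.5)*1.3).astype(int)
def box(cx,cy,z0,col):
    pts=[]
    for z in(z0,z0+.1): pts.append(P([G(cx+a,cy+b,z) for a,b in((-21,-6),(21,-6),(21,6),(-21,6))]))
    for q in pts: cv2.polylines(img,[q],True,col,1)
    for i in range(4): cv2.line(img,pts[0][i].tolist(),pts[1][i].tolist(),col,1)
box(7.7,39.5+5,.1294,(0,0,255)); box(9.9,61.6,.01,(0,255,0))
cv2.imwrite("pics/h6.png",img)
```

```text
(no output)
```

View pics/h6.png

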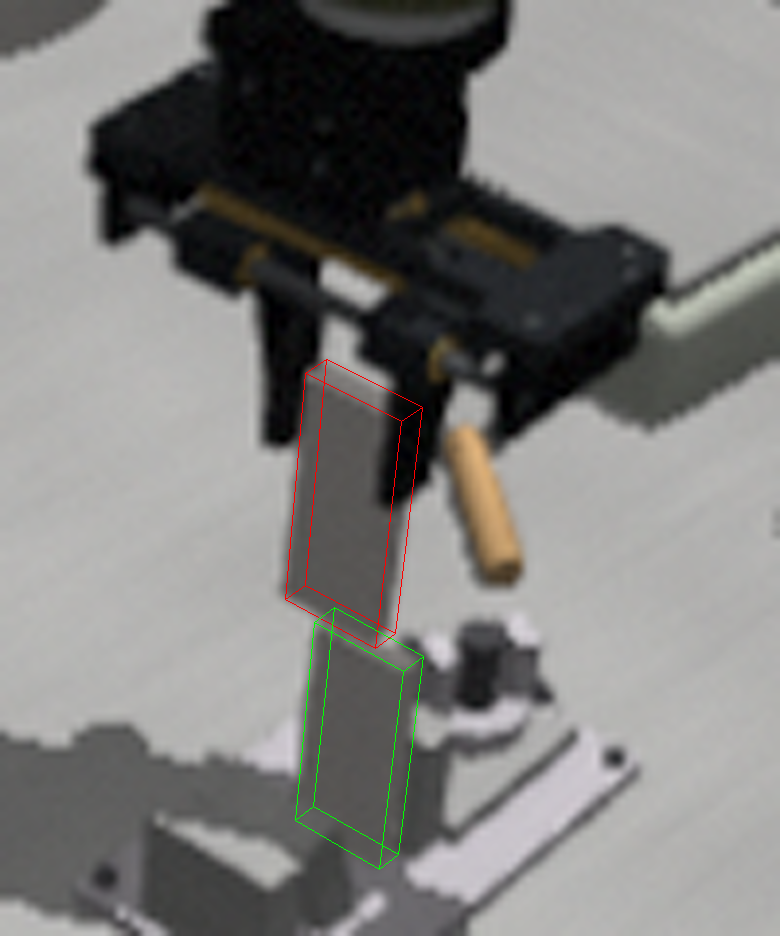

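>>> carry_out(plan=[[-0.1,0.2,2,0,3.5],[-0.1,0.2,4,0,3.5],[-0.1,0.2,6,0,3.5],[-0.1,0.2,6,0,3.5]])

```text
t: 18.2
tool_pos: [0.5474, 0.1326, 0.1398]
tcp_rot: [-0.001, 0.676, 0.737, -0.001]
wrist_force: [0.7, 0.0, -0.6]
grip_width: 0.479
```

Run:
```python
from h import *
goto(G(10,38.5,.09),1.5708+TH)
s=eyes.grab_frame("scene")[:,:,::-1]; cv2.imwrite("pics/sc3.png",s)
crop(s,340,110,80,90,8,"i1")
```

```text
t 18.20 pos [0.5474 0.1326 0.1398] phi 1.6581 tilt 0.0035 -> shift cm [-0.15  0.18  4.98] turn 0.000 F [ 0.7  0.  -0.6] grip 41.650
```

View pics/i1.png

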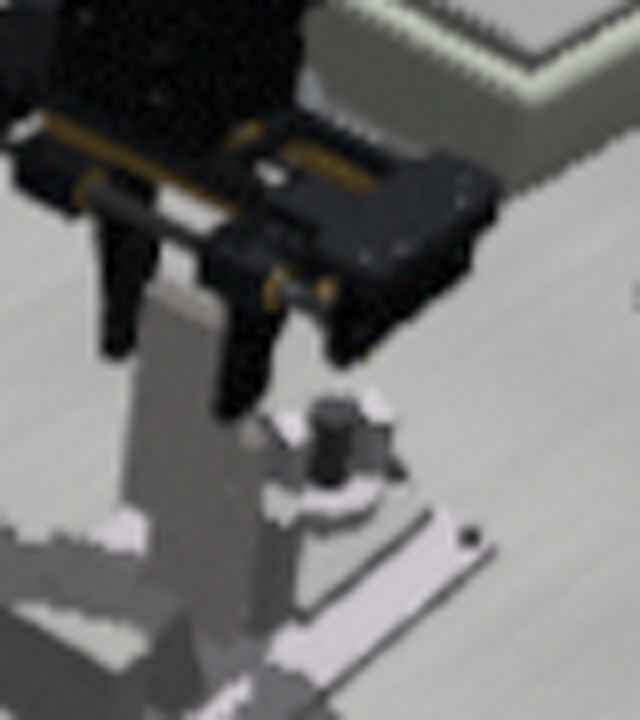

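>>> carry_out(plan=[[-0.05,0.15,1.5,0,3.5],[-0.05,0.15,3,0,3.5],[-0.05,0.15,4.5,0,3.5],[-0.05,0.15,4.9,0,3.5],[-0.05,0.15,4.9,0,3.5]])

```text
t: 18.88
tool_pos: [0.5501, 0.1326, 0.0928]
tcp_rot: [-0.0, 0.676, 0.737, -0.0]
wrist_force: [-0.1, -0.3, 0.3]
grip_width: 0.48
```

Run:
```python
from h import *
goto(G(10,39,.082),1.5708+TH)
```

```text
t 18.88 pos [0.5501 0.1326 0.0928] phi 1.6580 tilt 0.0004 -> shift cm [-0.08 -0.11  1.08] turn 0.000 F [-0.1 -0.3  0.3] grip 41.735
```

>>> carry_out(plan=[[0,-0.1,0.5,0,3.5],[0,-0.1,0.9,0,3.5],[0,-0.1,1.2,0,3.5],[0,-0.1,1.2,0,3.5]])

```text
t: 19.38
tool_pos: [0.5493, 0.1328, 0.0818]
tcp_rot: [0.0, 0.676, 0.737, 0.0]
wrist_force: [-3.2, -1.0, 9.5]
grip_width: 0.481
```

Run:
```python
from h import *
goto(G(10,39,.082),1.5708+TH)
```

```text
t 19.38 pos [0.5493 0.1328 0.0818] phi 1.6580 tilt 0.0005 -> shift cm [-0.1  -0.03 -0.02] turn 0.000 F [-3.2 -1.   9.5] grip 41.890
```

>>> carry_out(plan=[[0.1,0,-0.15,0,3.5],[0.25,0,-0.15,0,3.5],[0.4,0,-0.15,0,3.5],[0.4,0,-0.15,0,3.5]])

```text
t: 19.88
tool_pos: [0.5488, 0.1366, 0.0824]
tcp_rot: [-0.0, 0.676, 0.737, -0.0]
wrist_force: [-0.5, -0.1, -0.4]
grip_width: 0.479
```

Run:
```python
from h import *
goto(G(10,39,.082),1.5708+TH)
```

```text
t 19.88 pos [0.5488 0.1366 0.0824] phi 1.6581 tilt 0.0001 -> shift cm [-0.49 -0.01  0.04] turn 0.000 F [-0.5 -0.1 -0.4] grip 41.714
```

>>> carry_out(plan=[[0.1,0,0,0,3.5],[0.2,0,0,0,3.5],[0.3,0,0,0,3.5],[0.3,0,0,0,3.5]])

```text
t: 20.38
tool_pos: [0.5488, 0.1376, 0.0825]
tcp_rot: [0.001, 0.676, 0.737, -0.001]
wrist_force: [-0.5, -6.6, 3.1]
grip_width: 0.479
```

Run:
```python
from h import *
goto(G(10,39,.082),1.5708+TH)
```

```text
t 20.38 pos [0.5488 0.1376 0.0825] phi 1.6562 tilt 0.0025 -> shift cm [-0.59 -0.03  0.05] turn -0.002 F [-0.5 -6.6  3.1] grip 41.702
```

>>> carry_out(plan=[[-0.15,0,0.15,0,3.5],[-0.2,0,0.15,0,3.5],[-0.2,0,0.05,0,6.0],[-0.2,0,0.05,0,7.0],[-0.2,0,0.05,0,7.0],[-0.2,0,-3,0,7.0],[-0.2,0,-8,0,7.0],[-0.2,0,-13,0,7.0]])

```text
t: 21.38
tool_pos: [0.5484, 0.1376, 0.2138]
tcp_rot: [-0.0, 0.676, 0.737, -0.0]
wrist_force: [0.9, -0.6, -0.3]
grip_width: 0.806
```

Run:
```python
from h import *
goto([.549,-.211,.20],1.5708-.09)
s=eyes.grab_frame("scene")[:,:,::-1]
crop(s,330,130,90,80,8,"i2")
```

```text
t 21.38 pos [0.5484 0.1376 0.2138] phi 1.6582 tilt 0.0005 -> shift cm [-34.73  -2.98   1.37] turn 0.177 F [ 0.9 -0.6 -0.3] grip 70.079
```

View pics/i2.png

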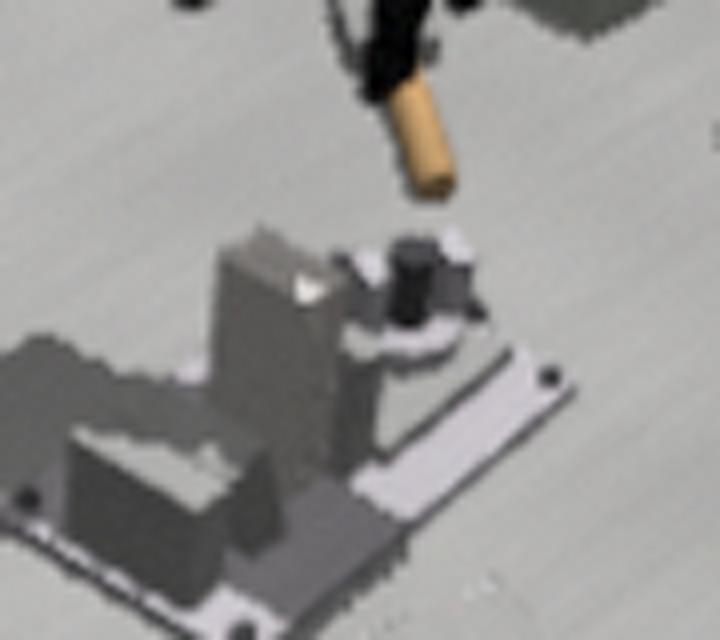

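Both plates stand upright, side by side, at the fence. Next, the wedge.

>>> carry_out(plan=[[-17,-1.5,0,0.09,7.5],[-34.7,-2.9,1.2,0.177,7.5],[-34.7,-2.9,1.2,0.177,7.5],[-34.7,-2.9,1.2,0.177,7.5],[-34.7,-2.9,1.2,0.177,7.5],[-34.7,-2.9,1.2,0.177,7.5],[-34.7,-2.9,1.2,0.177,7.5],[-34.7,-2.9,1.2,0.177,7.5],[-34.7,-2.9,1.2,0.177,7.5]])

```text
t: 22.55
tool_pos: [0.5504, -0.2091, 0.2007]
tcp_rot: [0.0, 0.737, 0.675, 0.0]
wrist_force: [0.4, -0.2, -0.6]
grip_width: 0.859
```

Run:
```python
from h import *
goto([.5495,-.211,.072],1.5708-.09)
s=eyes.grab_frame("scene")[:,:,::-1];t=eyes.grab_frame("top")[:,:,::-1]
crop(s,220,130,110,130,6,"j1");crop(t,240,168,80,50,10,"j2")
```

```text
t 22.55 pos [ 0.5504 -0.2091  0.2007] phi 1.4832 tilt 0.0004 -> shift cm [-0.2  -0.07 12.87] turn 0.002 F [ 0.4 -0.2 -0.6] grip 74.730
```

View pics/j1.png

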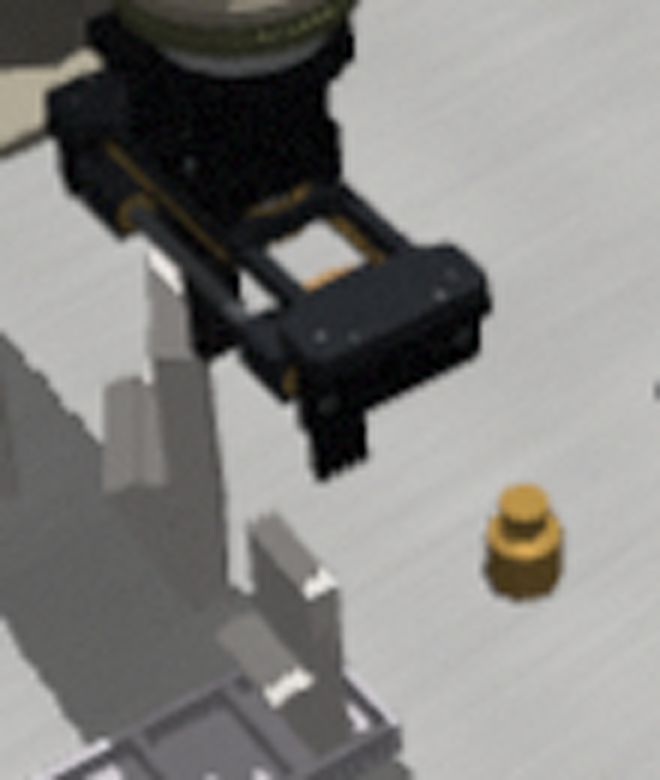

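View pics/j2.png

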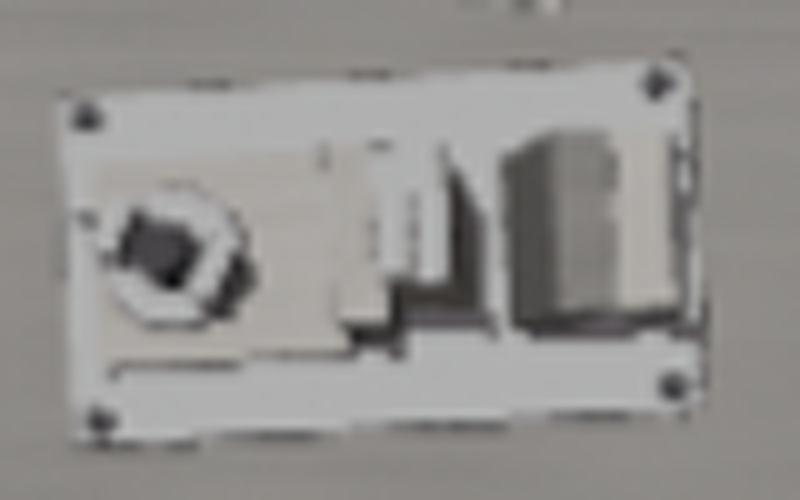

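Run:
```python
from h import *
print(unproj("top",[(384,231),(390,221),(397,270)],.115), unproj("top",[(374,237),(381,246)],.0))
t=cv2.imread("pics/top0.png"); crop(t,365,212,50,75,8,"j3")
s=cv2.imread("pics/scene0.png"); crop(s,190,145,80,75,8,"j4")
```

```text
[[ 0.41891347 -0.1873985   0.115     ]
 [ 0.45114297 -0.20592901  0.115     ]
 [ 0.29771345 -0.23022992  0.115     ]] [[ 0.40209695 -0.1649107   0.        ]
 [ 0.37244267 -0.18911434  0.        ]]
```

View pics/j3.png

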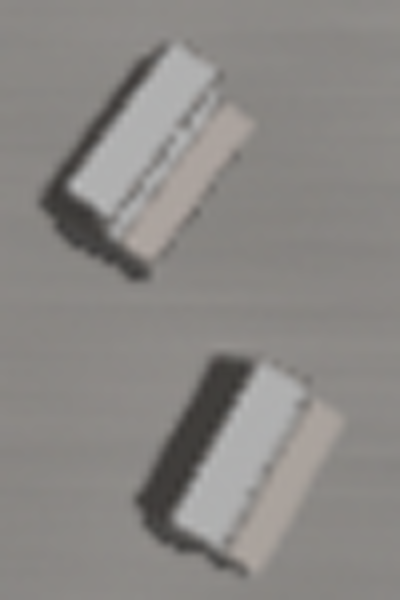

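View pics/j4.png

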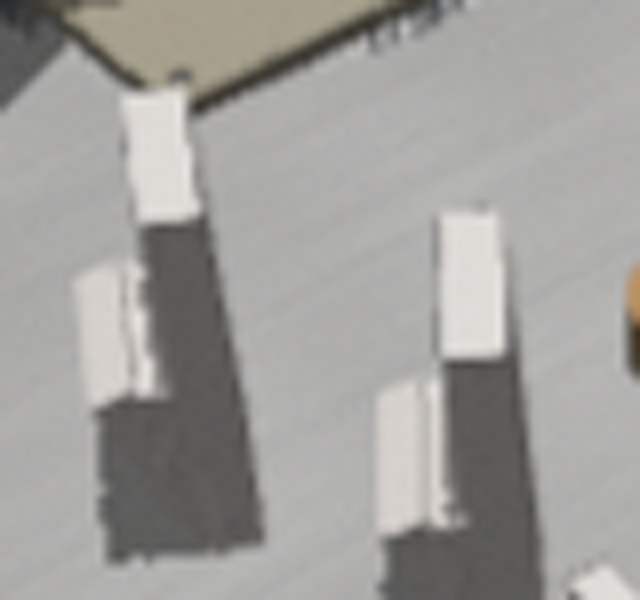

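>>> carry_out(plan=[[-0.2,-0.1,4,0,7.5],[-0.2,-0.1,8,0,7.5],[-0.2,-0.1,8,0,7.5]])

```text
t: 23.02
tool_pos: [0.5471, -0.2117, 0.1182]
tcp_rot: [-0.002, 0.738, 0.675, -0.001]
wrist_force: [0.2, 0.2, 0.6]
grip_width: 0.863
```

Run:
```python
from h import *
goto([.5495,-.211,.077],1.5708-.09)
s=eyes.grab_frame("scene")[:,:,::-1]
crop(s,190,130,130,130,6,"j5")
```

```text
t 23.02 pos [ 0.5471 -0.2117  0.1182] phi 1.4818 tilt 0.0050 -> shift cm [0.08 0.25 4.12] turn 0.001 F [0.2 0.2 0.6] grip 75.053
```

View pics/j5.png

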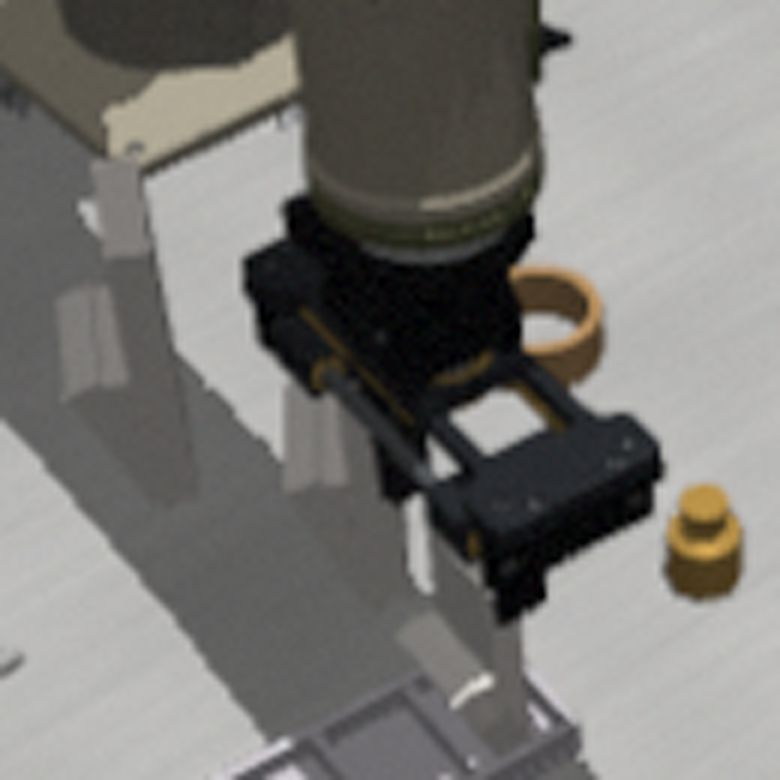

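>>> carry_out(plan=[[0.05,0.2,2,0,7.5],[0.05,0.2,4.1,0,7.5],[0.05,0.2,4.1,0,7.5],[0.05,0.2,4.1,0,7.5]])

```text
t: 23.58
tool_pos: [0.5511, -0.2123, 0.0798]
tcp_rot: [0.0, 0.738, 0.675, 0.0]
wrist_force: [-0.0, -0.2, 0.8]
grip_width: 0.862
```

Run:
```python
from h import *
goto([.5495,-.211,.077],1.5708-.09)
```

```text
t 23.57 pos [ 0.5511 -0.2123  0.0798] phi 1.4809 tilt 0.0002 -> shift cm [ 0.11 -0.17  0.28] turn 0.000 F [-0.  -0.2  0.8] grip 75.010
```

>>> carry_out(plan=[[0.1,-0.1,0.3,0,7.5],[0.1,-0.1,0.3,0,4.3],[0.1,-0.1,0.3,0,4.3],[0.1,-0.1,0.3,0,4.3],[0.1,-0.1,0.3,0,4.3]], force=50)

```text
t: 24.2
tool_pos: [0.55, -0.2113, 0.0766]
tcp_rot: [0.0, 0.738, 0.675, -0.0]
wrist_force: [-0.6, 0.1, 0.3]
grip_width: 0.574
```

Run:
```python
from h import *
goto([.5495,-.211,.077],1.5708-.09)
```

```text
t 24.20 pos [ 0.55   -0.2113  0.0766] phi 1.4807 tilt 0.0002 -> shift cm [ 0.03 -0.05 -0.04] turn -0.000 F [-0.6  0.1  0.3] grip 49.927
```

>>> carry_out(plan=[[0,0,-3,0,4.3],[0,0,-7,0,4.3],[0,0,-13,0,4.3],[0,0,-13,0,4.3]])

```text
t: 24.7
tool_pos: [0.5523, -0.2115, 0.2114]
tcp_rot: [0.004, 0.738, 0.675, 0.002]
wrist_force: [-0.0, -0.0, -0.8]
grip_width: 0.571
```

Run:
```python
from h import *
goto(G(10,31,.21),1.5708+TH)
s=eyes.grab_frame("scene")[:,:,::-1]
crop(s,190,110,130,130,6,"k1")
```

```text
t 24.70 pos [ 0.5523 -0.2115  0.2114] phi 1.4809 tilt 0.0079 -> shift cm [ 3.337e+01 -3.270e+00  3.000e-02] turn -0.177 F [-0.  -0.  -0.8] grip 49.716
```

View pics/k1.png

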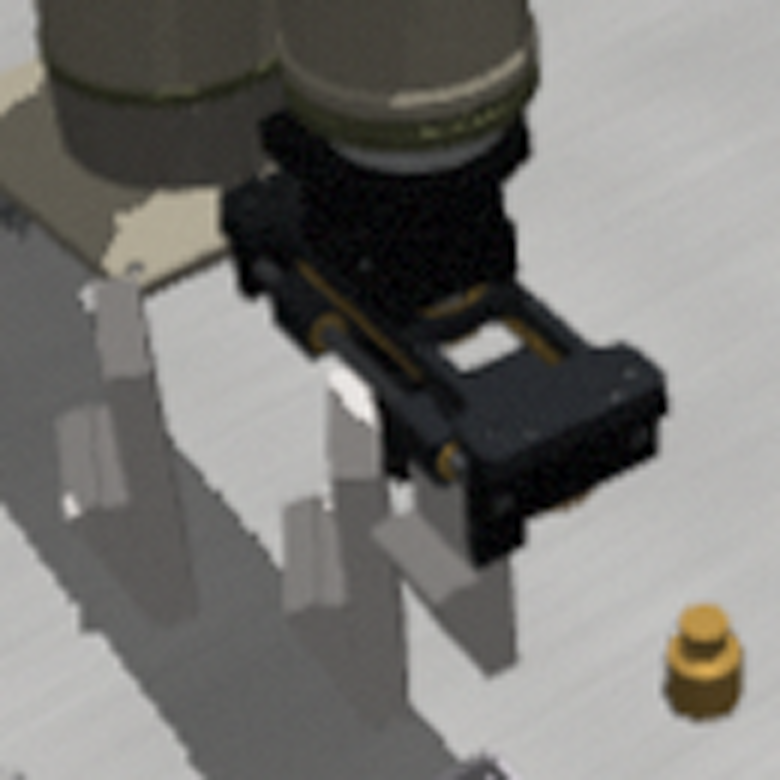

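>>> carry_out(plan=[[16,-1.5,0,-0.09,4.3],[33.3,-3.2,-0.5,-0.177,4.3],[33.3,-3.2,-0.5,-0.177,4.3],[33.3,-3.2,-0.5,-0.177,4.3],[33.3,-3.2,-0.5,-0.177,4.3],[33.3,-3.2,-0.5,-0.177,4.3],[33.3,-3.2,-0.5,-0.177,4.3],[33.3,-3.2,-0.5,-0.177,4.3],[33.3,-3.2,-0.5,-0.177,4.3]])

```text
t: 25.88
tool_pos: [0.5482, 0.1216, 0.211]
tcp_rot: [0.0, 0.677, 0.736, -0.0]
wrist_force: [-0.2, 0.6, 0.1]
grip_width: 0.571
```

Run:
```python
from h import *
goto(G(10,30.5,.15),1.5708+TH)
s=eyes.grab_frame("scene")[:,:,::-1]
crop(s,320,80,100,120,6,"k2")
img=cv2.resize(cv2.imread("pics/k2.png"),None,fx=1.25,fy=1.25)
t,phi,s=pose()
def P(p): q=proj("scene",p); return (((q-[320,80]+.5)*6-.5)*1.25).astype(int)
def box(cx,cy,z0,h,wx,wy,col):
    pts=[]
    for z in(z0,z0+h): pts.append(P([G(cx+a*wx/2,cy+b*wy/2,z) for a,b in((-1,-1),(1,-1),(1,1),(-1,1))]))
    for q in pts: cv2.polylines(img,[q],True,col,1)
    for i in range(4): cv2.line(img,pts[0][i].tolist(),pts[1][i].tolist(),col,1)
d=(t[:2]-np.array([.5425,.092]))*1000; c,s_=np.cos(TH),np.sin(TH); x=d@[c,s_]; y=d@[-s_,c]; print(x,y)
box(x,y+1.6,t[2]-.0716,.11,50,15,(0,0,255)); box(9.9,55.6,.01,.1,42,24,(0,255,0))
cv2.imwrite("pics/k3.png",img)
```

```text
t 25.88 pos [0.5482 0.1216 0.211 ] phi 1.6554 tilt 0.0009 -> shift cm [0.16 0.18 6.1 ] turn -0.002 F [-0.2  0.6  0.1] grip 49.654
8.255678980872037 29.18661108183282
```

View pics/k3.png

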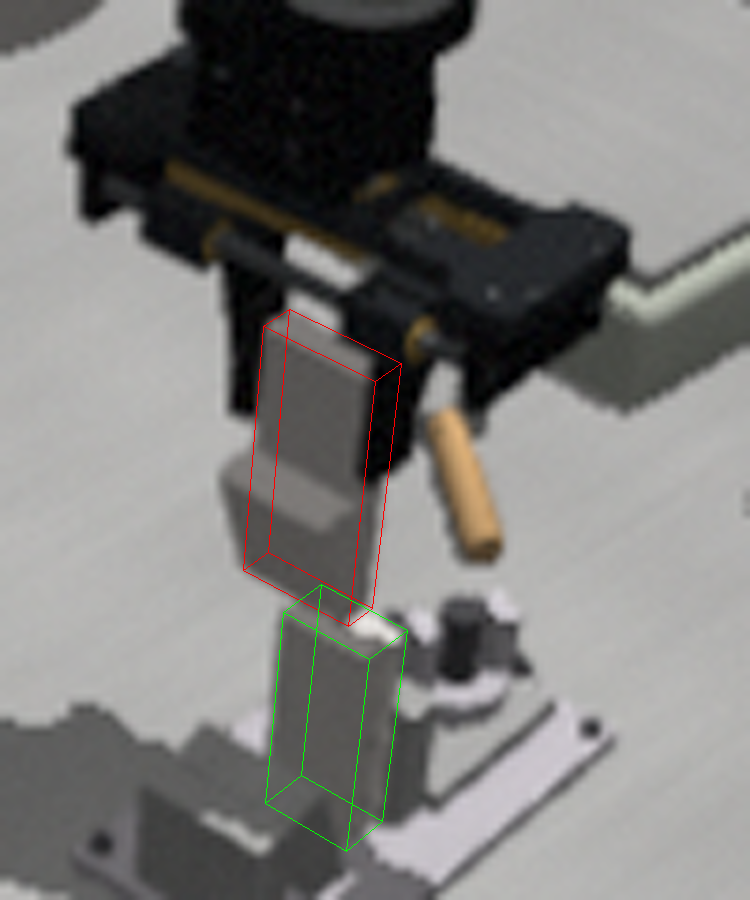

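>>> carry_out(plan=[[0.15,0.15,2,0,4.3],[0.15,0.15,4,0,4.3],[0.15,0.15,6,0,4.3],[0.15,0.15,7,0,4.3],[0.15,0.15,7,0,4.3]])

```text
t: 26.55
tool_pos: [0.5489, 0.1249, 0.1406]
tcp_rot: [-0.001, 0.676, 0.737, -0.0]
wrist_force: [0.2, 0.3, -0.1]
grip_width: 0.572
```

Run:
```python
from h import *
goto(G(10,30.5,.12),1.5708+TH)
s=eyes.grab_frame("scene")[:,:,::-1]
crop(s,330,110,90,100,7,"k4")
```

```text
t 26.55 pos [0.5489 0.1249 0.1406] phi 1.6580 tilt 0.0014 -> shift cm [-0.17  0.08  2.06] turn 0.000 F [ 0.2  0.3 -0.1] grip 49.731
```

View pics/k4.png

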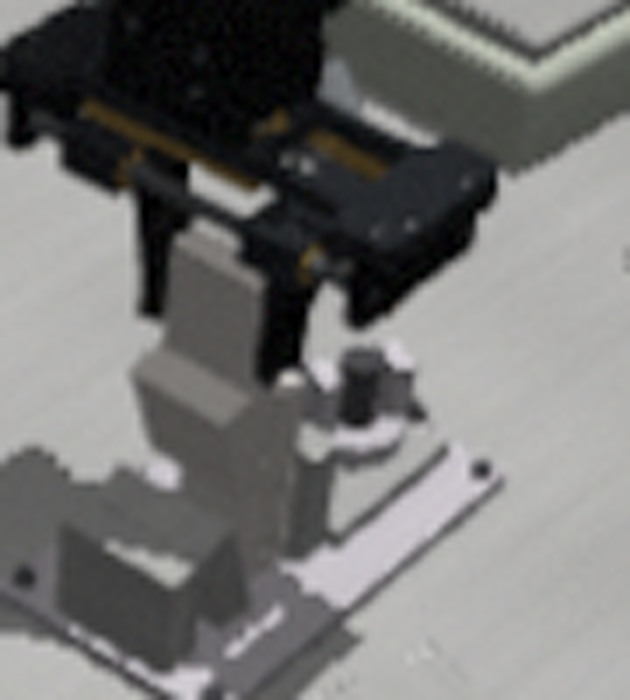

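>>> carry_out(plan=[[-0.1,0.05,1,0,4.3],[-0.1,0.05,2,0,4.3],[-0.1,0.05,2.2,0,4.3],[-0.1,0.05,2.2,0,4.3]])

```text
t: 27.1
tool_pos: [0.5499, 0.124, 0.1194]
tcp_rot: [-0.0, 0.676, 0.737, -0.0]
wrist_force: [0.2, 0.3, -0.3]
grip_width: 0.572
```

Run:
```python
from h import *
goto(G(10,31,.11),1.5708+TH)
```

```text
t 27.10 pos [0.5499 0.124  0.1194] phi 1.6580 tilt 0.0002 -> shift cm [-0.03 -0.01  0.94] turn 0.000 F [ 0.2  0.3 -0.3] grip 49.760
```

>>> carry_out(plan=[[0,0,0.6,0,4.3],[0,0,1.2,0,4.3],[0,0,1.2,0,4.3]])

```text
t: 27.48
tool_pos: [0.5496, 0.1239, 0.1069]
tcp_rot: [-0.0, 0.676, 0.737, -0.0]
wrist_force: [-0.6, 0.9, 0.1]
grip_width: 0.569
```

Run:
```python
from h import *
goto(G(10,31,.10),1.5708+TH)
```

```text
t 27.48 pos [0.5496 0.1239 0.1069] phi 1.6579 tilt 0.0009 -> shift cm [-0.01  0.01  0.69] turn 0.000 F [-0.6  0.9  0.1] grip 49.473
```

>>> carry_out(plan=[[0.1,0,0.2,0,4.3],[0.2,0,0.4,0,4.3],[0.2,0,0.5,0,4.3],[0.2,0,0.5,0,4.3]])

```text
t: 27.98
tool_pos: [0.5498, 0.126, 0.1025]
tcp_rot: [0.0, 0.676, 0.737, -0.0]
wrist_force: [0.5, 0.9, -0.3]
grip_width: 0.575
```

Run:
```python
from h import *
goto(G(10,31,.10),1.5708+TH)
```

```text
t 27.98 pos [0.5498 0.126  0.1025] phi 1.6578 tilt 0.0001 -> shift cm [-0.22 -0.02  0.25] turn 0.000 F [ 0.5  0.9 -0.3] grip 49.991
```

>>> carry_out(plan=[[0.1,0,0.3,0,4.3],[0.15,0,0.6,0,4.3],[0.15,0,0.6,0,4.3]])

```text
t: 28.35
tool_pos: [0.5495, 0.1273, 0.0961]
tcp_rot: [-0.0, 0.676, 0.737, -0.0]
wrist_force: [0.2, -0.5, -0.6]
grip_width: 0.571
```

Run:
```python
from h import *
goto(G(10,31,.10),1.5708+TH)
```

```text
t 28.35 pos [0.5495 0.1273 0.0961] phi 1.6578 tilt 0.0006 -> shift cm [-0.36 -0.   -0.39] turn 0.000 F [ 0.2 -0.5 -0.6] grip 49.700
```

>>> carry_out(plan=[[0,0,0.2,0,4.3],[0,0,0.4,0,4.3],[0,0,0.5,0,4.3],[0,0,0.5,0,4.3]], force=60)

```text
t: 28.85
tool_pos: [0.5502, 0.1277, 0.094]
tcp_rot: [0.001, 0.675, 0.738, 0.0]
wrist_force: [-8.9, -4.8, 24.1]
grip_width: 0.571
```

Run:
```python
from h import *
goto(G(10,31,.09),1.5708+TH)
```

```text
t 28.85 pos [0.5502 0.1277 0.094 ] phi 1.6589 tilt 0.0022 -> shift cm [-0.39 -0.08  0.4 ] turn 0.001 F [-8.9 -4.8 24.1] grip 49.670
```

>>> carry_out(plan=[[-0.1,-0.1,0.1,0,4.3],[-0.1,-0.1,0.2,0,4.3],[-0.1,-0.1,0.25,0,4.3],[-0.1,-0.1,0.25,0,4.3],[-0.1,-0.1,0.25,0,4.3]], force=60)

```text
t: 29.48
tool_pos: [0.5503, 0.1277, 0.0935]
tcp_rot: [0.002, 0.675, 0.738, 0.001]
wrist_force: [-11.7, -4.1, 39.2]
grip_width: 0.574
```

Run:
```python
from h import *
goto(G(10,31,.09),1.5708+TH)
s=eyes.grab_frame("scene")[:,:,::-1]
crop(s,330,110,90,100,7,"l1")
```

```text
t 29.48 pos [0.5503 0.1277 0.0935] phi 1.6599 tilt 0.0047 -> shift cm [-0.39 -0.09  0.35] turn 0.002 F [-11.7  -4.1  39.2] grip 49.920
```

View pics/l1.png

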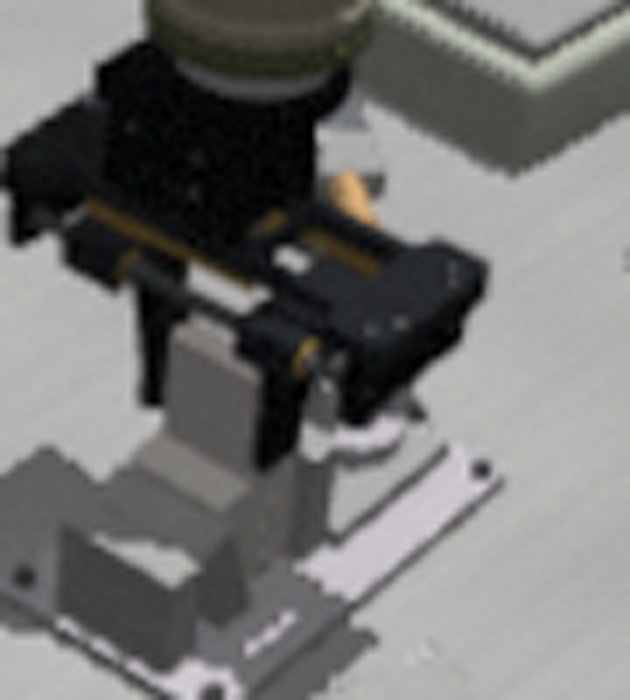

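>>> carry_out(plan=[[0,-0.05,0.05,0,4.3],[0,-0.05,0.05,0,4.3],[0,-0.05,0.05,0,4.3],[0,-0.05,0.05,0,4.3]], force=60)

```text
t: 30.02
tool_pos: [0.5503, 0.1277, 0.0934]
tcp_rot: [0.002, 0.675, 0.738, 0.002]
wrist_force: [-11.8, -5.3, 42.9]
grip_width: 0.568
```

Run:
```python
from h import *
goto(G(10,31,.09),1.5708+TH)
s=eyes.grab_frame("scene")[:,:,::-1];tt=eyes.grab_frame("top")[:,:,::-1]; cv2.imwrite("pics/topf.png",tt); cv2.imwrite("pics/scenef.png",s)
crop(s,330,110,90,100,7,"m1")
img=cv2.imread("pics/m1.png")
t,phi,_=pose()
def P(p): q=proj("scene",p); return ((q-[330,110]+.5)*7-.5).astype(int)
def box(cx,cy,z0,h,wx,wy,col):
    pts=[]
    for z in(z0,z0+h): pts.append(P([G(cx+a*wx/2,cy+b*wy/2,z) for a,b in((-1,-1),(1,-1),(1,1),(-1,1))]))
    for q in pts: cv2.polylines(img,[q],True,col,1)
    for i in range(4): cv2.line(img,pts[0][i].tolist(),pts[1][i].tolist(),col,1)
d=(t[:2]-np.array([.5425,.092]))*1000; c,s_=np.cos(TH),np.sin(TH); x=d@[c,s_]; y=d@[-s_,c]; print(x,y)
box(x,y+1.6,t[2]-.0716,.11,50,15,(0,0,255)); box(9.9,55.6,.01,.1,42,24,(0,255,0))
cv2.imwrite("pics/m1.png",img)
s1=env.read_state(); print(s1['t'],s1['wrist_force'],s1['tool_pos'])
```

```text
t 30.02 pos [0.5503 0.1277 0.0934] phi 1.6599 tilt 0.0056 -> shift cm [-0.39 -0.09  0.34] turn 0.002 F [-11.8  -5.3  42.9] grip 49.373
10.874165981534885 34.86677452334077
30.125 [-10.72667944  -4.52060384  42.3949954 ] [0.55030345 0.12767976 0.09338741]
```

View pics/m1.png

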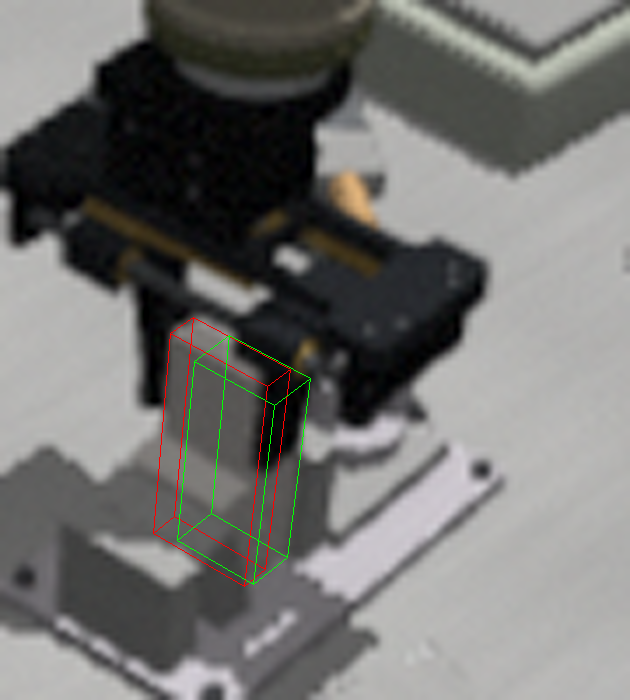

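View pics/topf.png

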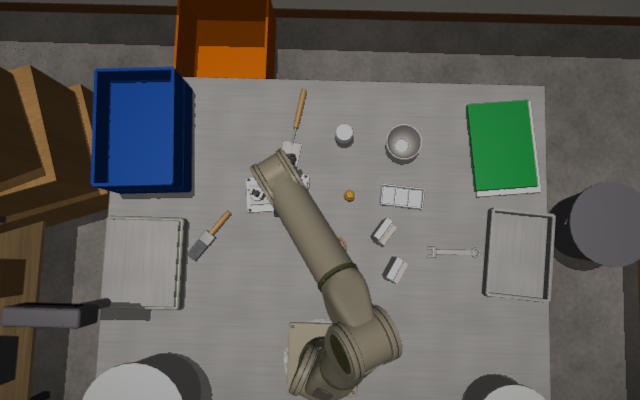

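Run:
```python
from h import *
print(env.finish_job()); s=env.read_state(); print(s['t'],s['wrist_force'],s['tool_pos'],s['grip_width'])
```

```text
the job is handed in; nothing more can be done
None
the job is handed in; nothing more can be done
```

I turned the lock collar, put both plates in the gap, pressed the wedge down until the stack went tight, and handed in at about 30 s of the 72 s allowed. The arm is still gripping the wedge and pushing it down.

- **Collar:** I gripped the lugs and turned the collar by 1.05 rad, which puts it at about 1.10. After release, the lugs matched a 1.1 overlay in both cameras, and the pointer merged with the rib. I judge it good to roughly ±0.05 rad, because the arm hid the collar from the top camera in the final picture.
- **Plates:** I measured the gap at about 35 mm, so both plates were needed. Each went all the way down (bed contact at about 10 and 12 N). I slid one against the fence and the other against it, and both stood upright, so no plate is left over.
- **Wedge:** I used the one from the rack, gripped at 50 N and then 60 N. It went tight with its thin end about 12 mm above the bed. Raising the push from 24 to 43 N moved it only 0.6 mm, and the force held at 42–43 N. The last overlay shows no clear slip in the grip.
- **Bystanders:** the weight, jar, scraper, brush, wrench, tub, tape and look-alike wedges looked unmoved in the last pictures. The tape was partly hidden behind the arm.
- **Disagreement:** the cameras and the arm disagreed by 2–4 mm, and a rough estimate of the second plate's position in the scene image was about 7 mm off. I relied on contact forces for the final positions.

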